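Lay out the candle, jam, salt and spice on the serving board

TASK

Set out the serving board: stand the wooden candle block in the middle of the round coaster with the tea light centred on top of it, and the jam jar in the middle of the square coaster. Midway between block and jar, evenly either side of the line that joins them, put the salt shaker in front (the robot's side) and the spice jar (the one near the front of the worktop, not those at the back wall) straight behind it across the board, with a gap of about 3 cm between the two. Leave everything upright, tip nothing over on the way, and do not disturb the food tin.

Things in the scene. Friction and masses are not known exactly. Their poses are not given: they have to be found in the camera images.
- board: Fixed wooden serving board, 150 mm deep (its x, to the back), 340 long (its y, to the left), top at 18 mm, low steel handles at the short ends (to 190 mm from the centre). Origin: centre of its underside. Coasters lie 115 mm left and right of its centre on the long centre line; which is left varies. Beware: a wall cupboard, handles from x = 0.54 m, underside 0.45 m up, hangs over the back.
- coaster_round: Round cork coaster, fixed on the board, diameter 96 mm, 5 mm thick. Origin: centre of its underside, 18 mm above the worktop, so its top is at 23 mm.
- coaster_square: Square cork coaster, fixed on the board, 94 x 94 mm, 5 mm thick. Origin: centre of its underside, 18 mm above the worktop, so its top is at 23 mm.
- candle_block: Turned pale wooden drum with a shallow groove low on its side, diameter 60 mm, 60 mm high, flat top, about 0.13 kg. Origin: centre of its underside; z up.
- tea_light: Tea light: low round candle in a thin cup, diameter 38 mm, 15 mm high, about 15 g, standing on the worktop at the start. Origin: centre of its underside; z up.
- jam_jar: Glass jar of red jam with a yellow lid, 110 mm high; widest 71 mm low down, the lid (the top 11 mm) 66 mm in diameter, the upper glass no wider than 68 mm; about 0.45 kg. Origin: centre of its underside; z up.
- spice_1: Glass spice jar with a dark brown cap, a plain cylinder 41 mm in diameter (cap included), 105 mm high, about 0.11 kg, standing among the loose things to the right of the board; similar jars at the back wall are fixed scenery. Origin: centre of its underside; z up.
- salt_shaker: Small clear salt shaker with a pale domed grey top, diameter 44 mm up to 66 mm height, the dome above 34 mm; 90 mm high, about 0.1 kg. Origin: centre of its underside; z up.
- tin_tomato: Bystander: small food tin, diameter 57 mm, 72 mm high, loose; stays where it is. Origin: centre of its underside; z up.

How it is judged:
By the outcome, as a careful person would: the job done as asked, in the order asked, and still so for the second after the job is handed in, with the robot touching nothing.
It also fails if it takes over 131 s, if anything falls off the work surface, if the arm or the gripper's body presses on something with over 40 N, if the wrist force passes 120 N, or if a joint passes its speed limit or range.

ROBOT

A 6-joint arm with a two-finger parallel gripper is mounted at the origin on a cart in front of the work surface, level with it; the furniture and walls round the work are solid. World frame = base frame: x ahead of the robot, y to its left, z up, the work surface at z = 0. Lengths are in m, angles in rad, forces in N, time in s.
With the tool pointing down it reaches from about 0.225 to 0.875 m from the base axis. Payload 3.4 kg.
Tool frame: the origin (TCP) lies at the very end of the fingers, on their centre line; the grasp point (between the pads) lies 19 mm behind it; z points along the fingers, y is the line along which they close (so a half turn about z gives the same grasp; the last joint's range is limited). The gripper opens to 85 mm and grips with 20 to 120 N. Pads are 22 mm wide; open, the fingers measure 114 mm over their backs; the gripper's body (76 mm by 85 mm) begins 54 mm behind the grasp point. The pads swing forward as they close: fully open they stand 13 mm farther back than shut.
Start: joints at [1.073, 0.276, 1.505, -0, 1.361, -0.121], TCP at [0.212, 0.535, 0.231] pointing down, gripper open.
Joint ranges: [-2.89, 2.89], [-0.75, 2.08], [0.22, 2.7], [-1.18, 4.32], [0.11, 2.71], [-2.7, 2.7]. Speed limits (rad/s): [2.57, 2.57, 3.14, 3.14, 3.14, 3.14].

INTERFACE

Orientations are given as a unit quaternion [w, x, y, z].
In Python, from rig import manip gives the robot as it stands. The module is installed in compiled form; this text tells all that it offers.
- The arm moves only by the tool play_rows, never from a script. Its argument "motion" is a list of rows, each a list of 5 numbers: the shift along the tool's x, y, z in units of 40 mm (1.0 is 40 mm), then the turn about the tool's z in units of 10 degrees (1.0 is 10 degrees), then the finger opening in mm, from 0 to 85.4. A call has 1 to 5 rows; each row is the pose to reach, as a shift and turn from the pose commanded when the call began, along the tool's axes at that moment; what a row does not reach only later rows make up. A row lasts 1/8 s, in which the tool goes at most 62.5 mm and 10.7 degrees, less where a joint would pass 70% of its speed; a pose out of reach is approached as far as the arm can. A call with a gripper value outside its range is refused whole. The fingers move at their own pace and stop on an object; "newtons" is the grip in N (left out, the last holds). Time passes only in rows, so rows that repeat a pose let the fingers close. It gives the time, the measured TCP pose, the force, the opening and the grip force at its end, in the units of the state.
- manip.get_state(): the state, without advancing time (a new reading comes with each control period).
- manip.get_image(name): name is "side" or "top" or "wrist"; returns a dict with "img" (420x560x3 uint8, red, green, blue), "range_z" (420x560 float32, m along the optical axis (not along the pixel's ray), 0 where there is no reading), "fx", "fy", "cx", "cy" (pixels), "R" (3x3) and "t" (3): a world point X has camera coordinates R X + t. Camera axes: x right, y down, z forward; pixel columns grow to the right and rows downward; lengths in m; the calibration is good to about 2 mm. A picture is of the moment at which its call begins.
- manip.sign_off(): hands the job in; it is judged then, once.
The state is a dict: "clock": time; "qpos": joint angles; "qd": joint speeds; "effort": joint torques, N m; "position": TCP position; "ee_rot": TCP orientation; "contact_force": force on the tool from outside, world axes, zero at the start; "moment": the same for the moment, N m; "width": finger opening in m; "gripper_force": force on a finger pad.
Only numpy, scipy, OpenCV 4.12 (cv2) and the standard library are available. Lean on these libraries where they do the work, as an engineer would, in place of code of your own. Each camera call takes 0.05 s, during which the arm holds its last target. There are 200 camera calls.

## Working session

There is one attempt and no reset: what is moved stays moved. The work goes in short steps, Python scripts to look and compute and a tool call to move; the robot and the scene stay as the last step left them, time stands still between calls to the robot, and variables do not carry over. Pictures are saved under pics/ and viewed, at most 19 in all, crops included, and the job is handed in when it is done.

Besides the shell and the picture viewer there is one more tool, called after "Request:" as name([rows], argument=value, ...), one row to a line, values as JSON. play_rows: Moves the arm, as the interface text tells. Its arguments: {"type":"object","properties":{"motion":{"type":"array","items":{"type":"array","items":{"type":"number"}}},"newtons":{"type":"number"}},"required":["motion"]}

```bash
mkdir -p pics; python3 - <<'E'
from rig import manip
import cv2,numpy as np
s=manip.get_state();print({k:np.round(v,3).tolist() for k,v in s.items()})
ims=[]
for n in ["side","top","wrist"]:
    d=manip.get_image(n);np.savez(f"{n}0.npz",**d)
    cv2.imwrite(f"pics/{n}0.png",d["img"][...,::-1])
    print(n,d["fx"],d["cx"],d["cy"],(-d["R"].T@d["t"]).round(3),d["R"].round(3).tolist())
E
```

```text
{'clock': 0.0, 'qpos': [1.073, 0.277, 1.506, -0.0, 1.361, -0.121], 'qd': [0.0, -0.001, 0.001, -0.002, -0.0, -0.001], 'effort': [0.0, -41.678, -24.58, -0.0, 0.011, 0.0], 'position': [0.211, 0.534, 0.23], 'ee_rot': [-0.0, 0.187, 0.982, -0.001], 'contact_force': [0.205, 0.358, -0.406], 'moment': [-0.008, -0.06, -0.029], 'gripper_force': 0.0, 'width': 0.086}
side 384.8871048804055 276.05313216295076 208.0582984277369 [ 0.512 -0.896  0.44 ] [[0.995, 0.102, 0.02], [0.06, -0.4, -0.915], [-0.085, 0.911, -0.404]]
top 545.6493083942214 261.4512874665808 212.88095984177434 [-0.392 -0.237  1.447] [[0.284, -0.959, 0.006], [-0.815, -0.245, -0.525], [0.505, 0.144, -0.851]]
wrist 296.5663758411481 277.75742511378695 203.2180469304656 [0.146 0.559 0.372] [[0.368, 0.93, -0.002], [0.894, -0.354, 0.274], [0.254, -0.103, -0.962]]
```

View pics/top0.png

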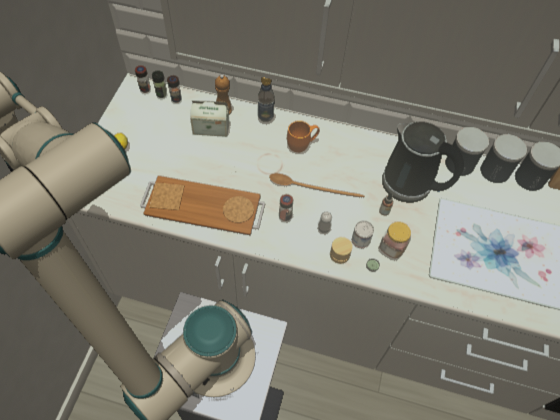

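View pics/side0.png

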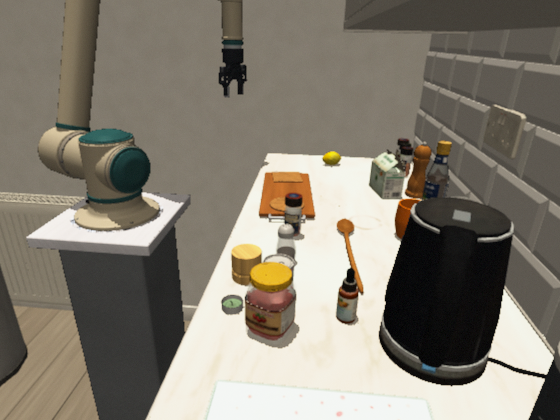

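The top view shows the board with the square coaster at (165,195) and the round one at (238,208). The other objects are the spice jar (286,207), salt shaker (326,220), tin (363,232), block (342,250), tea light (373,265) and jam jar (398,238). The side view agrees with this.

```bash
cat > h.py <<'E'
import numpy as np,cv2
from rig import manip
def cast(d,u,v,z):
    R,t=d["R"],d["t"];c=-R.T@t
    r=np.stack([(np.asarray(u,float)-d["cx"])/d["fx"],(np.asarray(v,float)-d["cy"])/d["fy"],np.ones(np.shape(u))],-1)@R
    return c+r*((z-c[2])/r[...,2])[...,None]
def cloud(d):
    v,u=np.mgrid[:420,:560];Z=d["range_z"]
    p=np.stack([(u-d["cx"])/d["fx"]*Z,(v-d["cy"])/d["fy"]*Z,Z],-1)
    return np.where(Z[...,None]>0,(p-d["t"])@d["R"],np.nan)
def circ(d,mask,z):
    "centre of a top disc at height z: mask pixels onto plane, enclosing circle"
    v,u=np.nonzero(mask);P=cast(d,u,v,z)[:,:2].astype(np.float32)
    (c,r)=cv2.minEnclosingCircle(P);return np.round([*c,r,*P.mean(0)],4),len(u)
def comp(m,seed=None):
    n,l,st,ce=cv2.connectedComponentsWithStats(m.astype(np.uint8));return n,l,st,ce
E
python3 - <<'E'
from h import *
d=dict(np.load("top0.npz"));P=cloud(d)
z=P[...,2];fl=(P[...,0]>.2)&(P[...,0]<.55)&(P[...,1]<.1)&(P[...,1]>-.6)&(abs(z)<.012)
print("plane",np.nanmedian(z[fl]),np.nanstd(z[fl]))
for n,(u,v),h in [("spice",(286,202),.105),("salt",(326,216),.09),("tin",(363,230),.072),("block",(342,245),.06),("tea",(373,265),.015),("jar",(398,232),.11)]:
    w=np.zeros((420,560),bool);w[max(v-28,0):v+28,u-28:u+28]=1
    m=w&(abs(z-h)<.006 if h>.02 else (z>.008)&(z<.025))
    k,l,st,ce=comp(m)
    for i in range(1,k):
        if st[i,4]>25: print(n,circ(d,l==i,h),ce[i].round())
    print(n,"depth at seed",P[v,u].round(3))
hsv=cv2.cvtColor(d["img"],cv2.COLOR_RGB2HSV)
m=(abs(z-.018)<.012)&(hsv[...,1]>90)
w=np.zeros_like(m);w[165:245,130:280]=1
k,l,st,ce=comp(m&w);i=1+st[1:,4].argmax()
q,p=np.nonzero(l==i);B=cast(d,p,q,.018)[:,:2].astype(np.float32);print("board",cv2.minAreaRect(B))
for uv in [(165,195),(238,208),(200,203)]:print(uv,cast(d,*uv,.023).round(3),hsv[uv[1],uv[0]])
big=cv2.resize(d["img"][150:300,120:440],None,fx=2.5,fy=2.5,interpolation=cv2.INTER_CUBIC)
cv2.imwrite("pics/top0z.png",big[...,::-1])
E
```

```text
plane -0.00015760756421875444 0.004453122353683783
spice (array([ 0.4707, -0.0658,  0.0212,  0.4707, -0.0652]), 123) [286. 199.]
spice depth at seed [ 0.459 -0.068  0.109]
salt (array([ 0.46  , -0.1914,  0.0152,  0.4609, -0.1906]), 54) [326. 215.]
salt depth at seed [ 0.459 -0.19   0.087]
tin (array([ 0.4578, -0.307 ,  0.0313,  0.4591, -0.3061]), 198) [364. 228.]
tin depth at seed [ 0.458 -0.304  0.063]
block (array([ 0.4586, -0.2998,  0.0316,  0.4531, -0.2979]), 76) [360. 232.]
block (array([ 0.3911, -0.2553,  0.0311,  0.3915, -0.2549]), 295) [342. 246.]
block depth at seed [ 0.395 -0.255  0.057]
tea (array([ 0.453 , -0.3064,  0.0274,  0.4392, -0.3045]), 53) [359. 243.]
tea (array([ 0.4393, -0.3935,  0.0338,  0.4275, -0.3929]), 61) [388. 254.]
tea (array([ 0.3845, -0.3543,  0.0202,  0.3907, -0.353 ]), 44) [372. 262.]
tea depth at seed [ 0.387 -0.358  0.003]
jar (array([ 0.4548, -0.4006,  0.0346,  0.4554, -0.3991]), 362) [399. 231.]
jar depth at seed [ 0.452 -0.398  0.109]
board ((0.4344889223575592, 0.191586434841156), (0.14962881803512573, 0.33706074953079224), 4.4588494300842285)
(165, 195) [0.429 0.312 0.023] [ 17 130 169]
(238, 208) [0.449 0.079 0.023] [ 16 120 164]
(200, 203) [0.433 0.197 0.023] [ 14 146 157]
```

View pics/top0z.png

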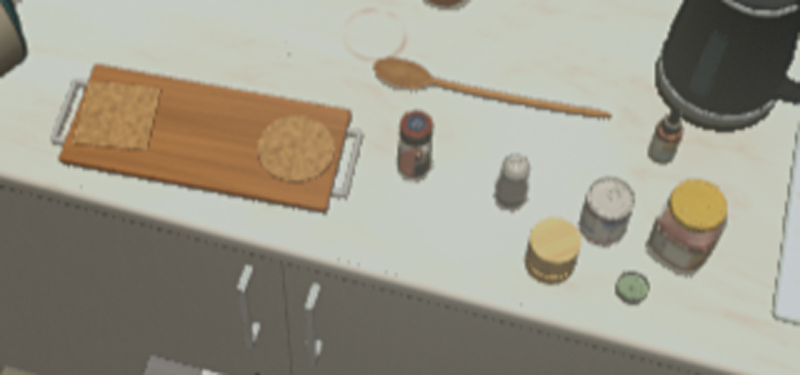

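```bash
cat >> h.py <<'E'
def go(*wps,p0=None):
    "print tool-axes units from present pose (or p0) to each (x,y,z,tool-y angle deg)"
    if p0 is None:
        s=manip.get_state();w,x,y,z=s["ee_rot"];a=np.degrees(np.arctan2(1-2*(x*x+z*z),2*(x*y-w*z)))
        p0=[*s["position"],a];print("now",np.round(p0,4),"t",round(float(s["clock"]),2),"w",round(float(s["width"]),4),"gf",round(float(s["gripper_force"]),1),"F",np.round(s["contact_force"],1))
    for W in wps:
        d=np.subtract(W[:3],p0[:3]);a=np.radians(p0[3])
        ty=np.array([np.cos(a),np.sin(a),0]);tx=np.array([-np.sin(a),np.cos(a),0])
        print(W,"->",np.round([d@tx/.04,d@ty/.04,-d[2]/.04,-((W[3]-p0[3]+180)%360-180)/10],3))
E
python3 - <<'E'
from h import *
d=dict(np.load("top0.npz"))
print("bottle",cast(d,387,210,.02).round(3))
go((.38,.19,.25,68.4),(.38,.0,.22,60))
go((.38,-.0,.22,60),(.391,-.255,.15,52),p0=(.38,.19,.25,68.4))
E
```

```text
bottle [ 0.576 -0.363  0.02 ]
now [ 0.2114  0.5343  0.2307 68.412 ] t 0.15 w 0.0856 gf 0.0 F [ 0.1 -0.2  0.6]
(0.38, 0.19, 0.25, 68.4) -> [-7.087e+00 -6.453e+00 -4.830e-01  1.000e-03]
(0.38, 0.0, 0.22, 60) -> [ -8.835 -10.87    0.267   0.841]
(0.38, -0.0, 0.22, 60) -> [-1.749 -4.416  0.75   0.84 ]
(0.391, -0.255, 0.15, 52) -> [ -4.351 -10.243   2.5     1.64 ]
```

Request:
play_rows([
  [-0.7,-0.6,0,0,85],
  [-1.5,-1.3,-0.1,0,85],
  [-2.3,-2.1,-0.2,0,85],
  [-3.1,-2.8,-0.2,0,85],
  [-3.9,-3.5,-0.3,0,85],
])

```text
clock: 0.78
position: [0.3053, 0.3456, 0.243]
ee_rot: [-0.0, 0.187, 0.982, -0.0]
contact_force: [0.8, 0.7, -0.0]
width: 0.0848
gripper_force: 0.0
```

Request:
play_rows([
  [-0.8,-0.7,0,0,85],
  [-1.6,-1.5,-0.1,0,85],
  [-2.4,-2.2,-0.2,0,85],
  [-3.2,-2.9,-0.2,0,85],
  [-3.2,-2.9,-0.2,0,85],
])

```text
clock: 1.4
position: [0.3824, 0.19, 0.2512]
ee_rot: [0.0, 0.19, 0.982, -0.0]
contact_force: [0.2, -0.2, -0.4]
width: 0.0853
gripper_force: 0.0
```

```bash
python3 - <<'E'
from h import *
d=manip.get_image("wrist");np.savez("w1.npz",**d);cv2.imwrite("pics/w1.png",d["img"][...,::-1])
P=cloud(d);z=P[...,2];hsv=cv2.cvtColor(d["img"],cv2.COLOR_RGB2HSV)
m=(abs(z-.02)<.012)&(hsv[...,1]>90)&(P[...,1]>-.03)&(P[...,1]<.45)
k,l,st,ce=comp(m);i=1+st[1:,4].argmax();q,p=np.nonzero(l==i)
print("board",cv2.minAreaRect(cast(d,p,q,.018)[:,:2].astype(np.float32)),st[i])
go((.391,-.255,.15,52))
E
```

```text
board ((0.43800175189971924, 0.1936662197113037), (0.14804789423942566, 0.33581674098968506), 4.614463806152344) [  162   103   274   201 27000]
now [ 0.3817  0.1913  0.2511 68.2373] t 1.45 w 0.0846 gf 0.0 F [ 0.   0.4 -0.7]
(0.391, -0.255, 0.15, 52) -> [ -4.353 -10.276   2.528   1.624]
```

View pics/w1.png

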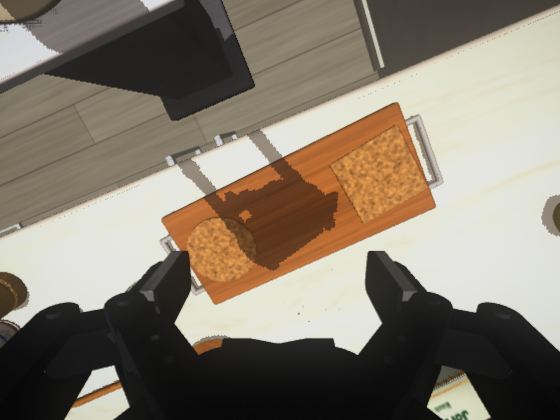

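The wrist view shows the whole board clear. The round coaster is at about (222,250), the square one at about (380,175), and the board corners are at (162,218), (398,103), (436,207) and (214,304). Next I go to the block.

Request:
play_rows([
  [-0.4,-0.9,0.1,0.2,85],
  [-0.8,-2.0,0.2,0.4,85],
  [-1.2,-3.1,0.3,0.6,85],
  [-1.6,-4.3,0.4,0.8,85],
  [-2.0,-5.5,0.4,1.0,85],
])

```text
clock: 2.08
position: [0.3745, -0.0419, 0.235]
ee_rot: [-0.0, 0.272, 0.962, 0.0]
contact_force: [1.6, -0.1, -0.6]
width: 0.0851
gripper_force: 0.0
```

```bash
python3 - <<'E'
from h import *
go((.375,-.245,.22,52))
E
```

```text
now [ 3.74500e-01 -4.19000e-02  2.35000e-01  5.84681e+01] t 2.08 w 0.0851 gf 0.0 F [ 1.6 -0.1 -0.6]
(0.375, -0.245, 0.22, 52) -> [-2.667 -4.32   0.375  0.647]
```

Request:
play_rows([
  [-0.7,-1.1,0.1,0.2,85],
  [-1.4,-2.3,0.2,0.4,85],
  [-2.1,-3.4,0.3,0.6,85],
  [-2.7,-4.3,0.4,0.6,85],
  [-2.7,-4.3,0.4,0.6,85],
])

```text
clock: 2.7
position: [0.3775, -0.2465, 0.2186]
ee_rot: [-0.0, 0.323, 0.946, 0.0]
contact_force: [0.4, 0.5, 0.3]
width: 0.0851
gripper_force: 0.0
```

```bash
python3 - <<'E'
from h import *
d=manip.get_image("wrist");np.savez("w2.npz",**d);cv2.imwrite("pics/w2.png",d["img"][...,::-1])
P=cloud(d);z=P[...,2]
for n,c,h,tol in [("block",(.391,-.255),.06,.006),("tin",(.458,-.307),.072,.006),("tea",(.388,-.354),.012,.006),("jar",(.455,-.4),.11,.006),("salt",(.46,-.191),.087,.006)]:
    m=(np.hypot(P[...,0]-c[0],P[...,1]-c[1])<.05)&(abs(z-h)<tol)
    k,l,st,ce=comp(m)
    for i in range(1,k):
        if st[i,4]>40: print(n,circ(d,l==i,h),ce[i].round())
go((.391,-.255,.12,52),(.391,-.255,.016,52))
E
```

```text
block (array([ 0.3937, -0.2542,  0.03  ,  0.3932, -0.254 ]), 2386) [282. 204.]
tin (array([ 0.4602, -0.3047,  0.0291,  0.46  , -0.3041]), 1896) [283. 281.]
tea (array([ 0.3857, -0.3549,  0.0208,  0.3857, -0.3554]), 552) [214. 236.]
tea (array([ 0.4311, -0.3762,  0.0092,  0.4314, -0.3763]), 49) [225. 271.]
jar (array([ 0.4455, -0.3854,  0.0287,  0.4436, -0.3882]), 1170) [207. 335.]
salt (array([ 0.4626, -0.1901,  0.0149,  0.4629, -0.1899]), 638) [378. 227.]
now [ 0.3771 -0.2447  0.2187 52.3548] t 2.75 w 0.0849 gf 0.0 F [0.4 0.5 0.4]
(0.391, -0.255, 0.12, 52) -> [-0.432  0.008  2.467  0.035]
(0.391, -0.255, 0.016, 52) -> [-0.432  0.008  5.067  0.035]
```

View pics/w2.png

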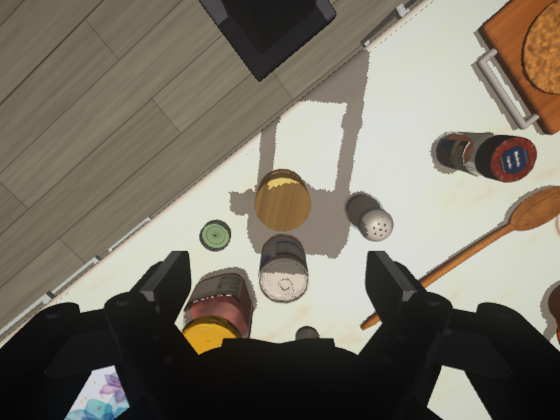

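Wrist view: the block is at (283,205) between the finger lines. The tin is at (283,270), the tea light at (215,235) and the salt at (375,225), so the path down is free.

Request:
play_rows([
  [-0.2,0,1.0,0,85],
  [-0.45,0,2.0,0,85],
  [-0.45,0,3.0,0,85],
  [-0.45,0,4.0,0,85],
  [-0.45,0,4.4,0,85],
], newtons=30)

```text
clock: 3.38
position: [0.3902, -0.2524, 0.0414]
ee_rot: [-0.002, 0.321, 0.947, 0.001]
contact_force: [-0.8, 0.9, 0.6]
width: 0.085
gripper_force: 0.0
```

Request:
play_rows([
  [0,0,0.4,0,85],
  [0,0,0.65,0,85],
  [0,0,0.65,0,70],
  [0,0,0.65,0,50],
  [0,0,0.65,0,50],
])

```text
clock: 4.0
position: [0.3916, -0.2559, 0.018]
ee_rot: [0.001, 0.322, 0.947, 0.0]
contact_force: [0.4, 1.7, 1.8]
width: 0.0595
gripper_force: 32.8
```

Request:
play_rows([
  [0,0,0,0,50],
  [0,0,-0.2,0,50],
  [0,0,-0.7,0,50],
  [0,0,-1.5,0,50],
  [0,0,-2.3,0,50],
])

```text
clock: 4.62
position: [0.3906, -0.256, 0.1102]
ee_rot: [-0.0, 0.322, 0.947, -0.0]
contact_force: [0.4, 0.0, -2.7]
width: 0.0595
gripper_force: 32.9
```

```bash
python3 - <<'E'
from h import *
go((.42,-.08,.19,70))
E
```

```text
now [ 0.3906 -0.256   0.1102 52.4021] t 4.62 w 0.0595 gf 32.9 F [ 0.4  0.  -2.7]
(0.42, -0.08, 0.19, 70) -> [ 2.103  3.935 -1.995 -1.76 ]
```

Request:
play_rows([
  [0,0,-0.8,0,50],
  [0.2,0.5,-1.6,0,50],
  [0.6,1.3,-2.0,0,50],
  [1.1,2.2,-2.0,0,50],
  [1.6,3.1,-2.0,0,50],
])

```text
clock: 5.25
position: [0.4158, -0.1178, 0.1898]
ee_rot: [0.0, 0.323, 0.947, -0.0]
contact_force: [0.6, 0.0, -2.0]
width: 0.0592
gripper_force: 33.0
```

Request:
play_rows([
  [0.6,0.9,0,0,50],
  [1.2,1.8,0,0,50],
  [1.8,2.5,0,0,50],
  [2.1,3.0,0,0,50],
  [2.1,3.0,0,0,50],
])

```text
clock: 5.88
position: [0.4223, 0.0286, 0.1894]
ee_rot: [0.0, 0.321, 0.947, -0.0]
contact_force: [-0.0, 0.0, -0.8]
width: 0.0596
gripper_force: 33.0
```

```bash
python3 - <<'E'
from h import *
d=manip.get_image("wrist");np.savez("w3.npz",**d);cv2.imwrite("pics/w3.png",d["img"][...,::-1])
d2=manip.get_image("top");np.savez("top3.npz",**d2)
s=manip.get_state();tz=s["position"][2]+.043
P=cloud(d);z=P[...,2];p=s["position"]
m=(np.hypot(P[...,0]-p[0],P[...,1]-p[1])<.05)&(abs(z-tz)<.006)
k,l,st,ce=comp(m)
for i in range(1,k):
    if st[i,4]>40: print(circ(d,l==i,tz),ce[i].round())
go((.4445,.0785,.12,52.4))
hsv=cv2.cvtColor(d["img"],cv2.COLOR_RGB2HSV);print(hsv[ce.astype(int)[1:,1].clip(0,419),ce.astype(int)[1:,0]][:5])
E
```

```text
(array([0.4147, 0.0327, 0.0458, 0.4165, 0.0319]), 14553) [278. 291.]
(array([ 0.3883, -0.0091,  0.003 ,  0.3886, -0.0089]), 64) [148. 298.]
(array([0.4485, 0.0698, 0.0029, 0.4485, 0.0694]), 63) [407. 298.]
now [4.22500e-01 2.71000e-02 1.89400e-01 5.24463e+01] t 5.97 w 0.0595 gf 33.0 F [-0.4 -0.3 -1.5]
(0.4445, 0.0785, 0.12, 52.4) -> [0.346 1.354 1.734 0.005]
[[ 17 154 154]
 [ 30  11  45]
 [ 30  12  42]
 [ 45  12  43]
 [ 38  25  41]]
```

View pics/w3.png

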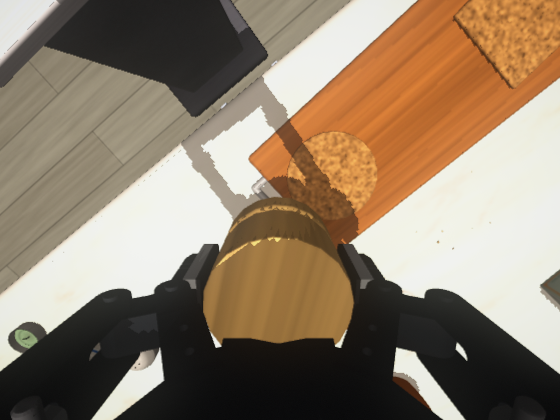

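The block sits squarely between the pads, with its top face from about (203,300) to (354,300) and its far edge at about (278,238). The round coaster is visible around (333,175).

```bash
cat >> h.py <<'E'
def fit(P):
    P=np.asarray(P);A=np.c_[2*P,np.ones(len(P))];x=np.linalg.lstsq(A,(P**2).sum(1),rcond=None)[0]
    return np.round([x[0],x[1],np.sqrt(x[2]+x[0]**2+x[1]**2)],4)
E
python3 - <<'E'
from h import *
d=dict(np.load("w3.npz"));hsv=cv2.cvtColor(d["img"],cv2.COLOR_RGB2HSV)
P=cloud(d);s=manip.get_state();tz=s["position"][2]+.043
# block top front edge: from depth, pixels at top height, upper boundary
for e in (.004,.008):
    m=abs(P[...,2]-tz)<e
    E=[(u,np.nonzero(m[200:330,u])[0].min()+200) for u in range(225,335,5) if m[200:330,u].any()]
    print(fit(cast(d,[a for a,b in E],[b for a,b in E],tz)[:,:2]),E[::4])
t=P[290:330,240:320,2];print("topz",np.nanmedian(t),tz)
# coaster: top surface by local brightness/sat
print(hsv[160:170,300:310].reshape(-1,3).mean(0),hsv[120:130,330:345].reshape(-1,3).mean(0),hsv[140:160,390:410].reshape(-1,3).mean(0))
m=(cv2.GaussianBlur(hsv[...,0],(5,5),0)>=13)&(P[...,2]>.012)&(P[...,2]<.035)&(hsv[...,1]>90)
m[:120]=0;m[230:]=0;m[:,:270]=0;m[:,390:]=0
k,l,st,ce=comp(cv2.morphologyEx(m.astype(np.uint8),cv2.MORPH_OPEN,np.ones((5,5))));i=1+st[1:,4].argmax();print(st[i])
c=(l==i).astype(np.uint8);q=cv2.convexHull(cv2.findContours(c,0,2)[0][0])[:,0]
q=q[q[:,1]<200];print(fit(cast(d,q[:,0],q[:,1],.023)[:,:2]),len(q))
q=np.array([(289,168),(378,175),(335,131),(300,145),(366,146)]);print(fit(cast(d,q[:,0],q[:,1],.023)[:,:2]))
# wrist 1 and top coasters
for f,box in (("w1",(205,295,180,265)),("w1",(115,235,320,435)),("top0",(190,230,215,260))):
    d=dict(np.load(f+".npz"));hsv=cv2.cvtColor(d["img"],cv2.COLOR_RGB2HSV);m=(cv2.GaussianBlur(hsv[...,0],(5,5),0)>=(13 if f=="w1" else 15))&(hsv[...,1]>80);b=np.zeros_like(m);b[box[0]:box[1],box[2]:box[3]]=1
    k,l,st,ce=comp(cv2.morphologyEx((m&b).astype(np.uint8),cv2.MORPH_OPEN,np.ones((3,3))));i=1+st[1:,4].argmax();print(f,st[i],circ(d,l==i,.023))
E
```

```text
[0.4204 0.0288 0.0278] [(225, np.int64(254)), (245, np.int64(243)), (265, np.int64(236)), (285, np.int64(236)), (305, np.int64(242)), (325, np.int64(251))]
[0.4192 0.03   0.0275] [(225, np.int64(251)), (245, np.int64(238)), (265, np.int64(233)), (285, np.int64(232)), (305, np.int64(236)), (325, np.int64(247))]
topz 0.23047087981576858 0.23236676197679984
[ 13.92 163.45 125.76] [ 12.98       184.6        204.70666667] [ 12.95   188.6475 192.545 ]
[  270   120   120   110 10022]
[0.4299 0.0921 0.0635] 8
[0.4488 0.0794 0.0474]
w1 [ 184  217   73   67 3788] (array([0.449 , 0.0779, 0.051 , 0.4476, 0.0796]), 3788)
w1 [ 320  118  109  117 7168] (array([0.4263, 0.2883, 0.0853, 0.4294, 0.3013]), 7168)
top0 [222 195  34  29 746] (array([0.4458, 0.0762, 0.053 , 0.4461, 0.0772]), 746)
```

Request:
play_rows([
  [0.15,0.7,0.3,0,50],
  [0.3,1.36,1.0,0,50],
  [0.3,1.36,2.0,0,50],
  [0.3,1.36,2.8,0,50],
  [0.3,1.36,3.3,0,50],
])

```text
clock: 6.6
position: [0.4456, 0.0768, 0.0558]
ee_rot: [-0.001, 0.323, 0.946, -0.001]
contact_force: [0.2, -0.5, -1.0]
width: 0.0591
gripper_force: 33.1
```

Request:
play_rows([
  [0,0,0.25,0,50],
  [0,0,0.39,0,50],
  [0,0,0.41,0,50],
  [0,0,0.41,0,50],
  [0,0,0.41,0,50],
])

```text
clock: 7.22
position: [0.4468, 0.0782, 0.0415]
ee_rot: [0.001, 0.322, 0.947, 0.0]
contact_force: [-0.4, -0.3, -1.4]
width: 0.0599
gripper_force: 33.1
```

Request:
play_rows([
  [0,0,0.03,0,50],
  [0,0,0.04,0,60],
  [0,0,0.04,0,66],
  [0,0,0.04,0,74],
  [0,0,0.04,0,85],
])

```text
clock: 7.85
position: [0.4463, 0.0782, 0.0393]
ee_rot: [0.0, 0.322, 0.947, 0.0]
contact_force: [-0.5, 0.0, -0.6]
width: 0.0849
gripper_force: 0.0
```

Request:
play_rows([
  [0,0,-0.5,0,85],
  [0,0,-1.5,0,85],
  [0,0,-2.7,0,85],
  [0,0,-4.0,0,85],
  [0,0,-4.4,0,85],
])

```text
clock: 8.48
position: [0.4481, 0.0782, 0.2187]
ee_rot: [0.003, 0.322, 0.947, 0.001]
contact_force: [0.6, 0.2, -0.6]
width: 0.0851
gripper_force: 0.0
```

```bash
python3 - <<'E'
from h import *
a=manip.get_image("wrist");np.savez("w4.npz",**a);b=manip.get_image("top");np.savez("t4.npz",**b)
P=cloud(a);z=P[...,2]
m=(np.hypot(P[...,0]-.446,P[...,1]-.078)<.05)&(abs(z-.083)<.006);print("w block",circ(a,m,.083))
P=cloud(b);z=P[...,2]
m=(np.hypot(P[...,0]-.446,P[...,1]-.078)<.05)&(abs(z-.083)<.006);print("t block",circ(b,m,.083))
c1=a["img"][80:330,150:450]
c2=cv2.resize(b["img"][170:240,130:290],None,fx=3.5,fy=3.57)
c=np.vstack([cv2.resize(c1,(560,340),interpolation=2),c2]);cv2.imwrite("pics/p4.png",c[...,::-1])
go((.405,-.335,.2,57))
E
```

```text
w block (array([0.4471, 0.0765, 0.0298, 0.4467, 0.0768]), 2885)
t block (array([0.4457, 0.0755, 0.0311, 0.4455, 0.075 ]), 250)
now [ 0.4477  0.0782  0.2174 52.4128] t 8.57 w 0.0851 gf 0.0 F [ 0.1 -0.6 -0. ]
(0.405, -0.335, 0.2, 57) -> [-5.454 -8.838  0.434 -0.459]
```

View pics/p4.png

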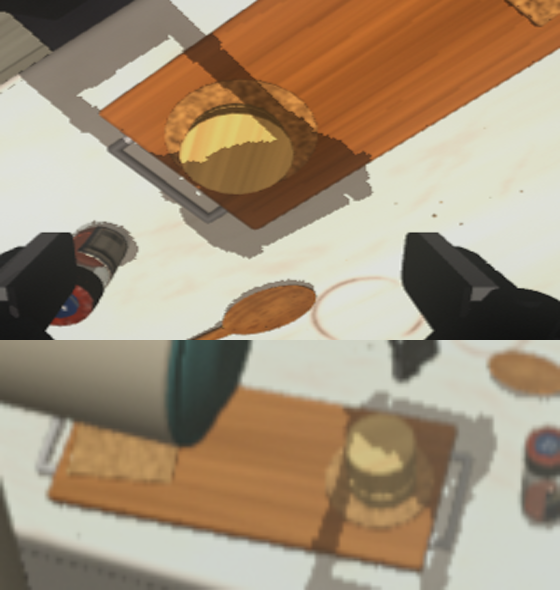

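The block stands on the round coaster, and the coaster rim shows at the left, right and near sides in both views. I compute its centring from the rim.

```bash
python3 - <<'E'
from h import *
for f,q in (("w4",[(238.4,181),(320.3,174),(281,139),(250,153),(308,152)]),("t4",[(223.4,212),(254.9,210.6),(237,222)])):
    d=dict(np.load(f+".npz"));q=np.array(q);print(f,fit(cast(d,q[:,0],q[:,1],.023)[:,:2]))
    # board by mask
    P=cloud(d);z=P[...,2];hsv=cv2.cvtColor(d["img"],cv2.COLOR_RGB2HSV)
    cork=(hsv[...,0]>=14)
    m=(np.hypot(P[...,0]-.446,P[...,1]-.078)<.06)&(z>.012)&(z<.03)
    # gradient between wood and cork via Lab a channel
    lab=cv2.cvtColor(d["img"],cv2.COLOR_RGB2LAB).astype(float)
    ch=hsv[...,0].astype(float)
    r=P-np.array([.446,.078,0]);R=np.hypot(r[...,0],r[...,1])
    for a,b in ((.035,.043),(.053,.06)):
        k=m&(R>a)&(R<b);print(a,k.sum(),np.median(hsv[k],0),np.median(lab[k],0))
E
```

```text
w4 [0.4506 0.0789 0.0474]
0.035 947 [ 14. 168. 163.] [128. 145. 165.]
0.053 1563 [ 12. 181. 164.] [119. 153. 168.]
t4 [0.4495 0.0754 0.0497]
0.035 126 [ 16. 121. 155.] [135. 136. 156.]
0.053 159 [ 14. 141. 166.] [136. 142. 160.]
```

```bash
cat >> h.py <<'E'
def ring(d,c,r,thr,zp=.023,sec=None):
    "edge of cork (Lab a) along radial rays from c on plane zp; returns robust circle fit"
    a=cv2.GaussianBlur(cv2.cvtColor(d["img"],cv2.COLOR_RGB2LAB)[...,1],(3,3),0).astype(np.float32)
    pts=[]
    for th in np.radians(np.arange(0,360,4)):
        rr=np.arange(r-.012,r+.012,.0005);X=np.c_[c[0]+rr*np.cos(th),c[1]+rr*np.sin(th),np.full(len(rr),zp)]
        q=X@d["R"].T+d["t"];u=(q[:,0]/q[:,2]*d["fx"]+d["cx"]).astype(np.float32);v=(q[:,1]/q[:,2]*d["fy"]+d["cy"]).astype(np.float32)
        s=cv2.remap(a,u[None],v[None],1)[0]
        s=cv2.blur(s[None],(5,1))[0]
        st=[abs(s[:i].mean()-(thr-4))+abs(s[i:].mean()-(thr+4)) for i in range(6,len(s)-6)]
        i=int(np.argmin(st));
        if st[i]<5: pts.append(X[i+6,:2])
    pts=np.array(pts)
    for _ in range(4):
        f=fit(pts);e=abs(np.hypot(*(pts-f[:2]).T)-f[2]);pts=pts[e<max(.0015,1.5*np.median(e))]
    return f,len(pts)
E
python3 - <<'E'
from h import *
for f,t in (("w4",149),("w3",149),("w1",149),("t4",139),("top0",139)):
    d=dict(np.load(f+".npz"));print(f,ring(d,(.447,.078),.048,t))
E
```

```text
w4 (array([0.4505, 0.0798, 0.0488]), 26)
w3 (array([0.4491, 0.0767, 0.0446]), 33)
w1 (array([0.448 , 0.0814, 0.0484]), 31)
t4 (array([0.446 , 0.0767, 0.0493]), 32)
top0 (array([0.4456, 0.0775, 0.0492]), 68)
```

The coaster centre lies about 3 mm further along the tool's y than the block does. I regrip and shift it.

Request:
play_rows([
  [0,0,1.2,0,85],
  [0,0,2.5,0,85],
  [0,0,3.6,0,85],
  [0,0,4.2,0,85],
  [0,0,4.37,0,85],
])

```text
clock: 9.2
position: [0.4439, 0.0781, 0.038]
ee_rot: [-0.003, 0.322, 0.947, -0.001]
contact_force: [0.2, -1.6, -0.4]
width: 0.0849
gripper_force: 0.0
```

Request:
play_rows([
  [0,0,0,0,70],
  [0,0,0,0,50],
  [0,0,0,0,50],
  [0,0,0,0,50],
  [0,0,-0.08,0,50],
])

```text
clock: 9.82
position: [0.4462, 0.0782, 0.0439]
ee_rot: [-0.0, 0.322, 0.947, 0.0]
contact_force: [0.1, 0.3, -0.8]
width: 0.0597
gripper_force: 32.7
```

Request:
play_rows([
  [0,0.04,-0.04,0,50],
  [0,0.07,-0.04,0,50],
  [0,0.07,0.0,0,50],
  [0,0.07,0.07,0,50],
  [0,0.07,0.08,0,50],
])

```text
clock: 10.45
position: [0.448, 0.0804, 0.0412]
ee_rot: [-0.0, 0.322, 0.947, 0.0]
contact_force: [-2.7, 0.4, 12.1]
width: 0.0593
gripper_force: 33.6
```

Request:
play_rows([
  [0,0,0,0,60],
  [0,0,0,0,66],
  [0,0,0,0,74],
  [0,0,0,0,85],
  [0,0,-0.2,0,85],
])

```text
clock: 11.08
position: [0.4474, 0.0803, 0.0482]
ee_rot: [-0.001, 0.322, 0.947, -0.0]
contact_force: [-0.0, -0.3, -0.1]
width: 0.085
gripper_force: 0.0
```

Request:
play_rows([
  [0,0,-0.9,0,85],
  [0,0,-2.0,0,85],
  [0,0,-3.2,0,85],
  [0,0,-4.2,0,85],
  [0,0,-4.2,0,85],
])

```text
clock: 11.7
position: [0.4503, 0.0805, 0.2203]
ee_rot: [0.004, 0.322, 0.947, 0.002]
contact_force: [-0.7, 0.1, -0.1]
width: 0.0851
gripper_force: 0.0
```

```bash
python3 - <<'E'
from h import *
a=manip.get_image("wrist");np.savez("w5.npz",**a);b=manip.get_image("top");np.savez("t5.npz",**b)
for d,t in((a,149),(b,139)):
    P=cloud(d);z=P[...,2]
    m=(np.hypot(P[...,0]-.448,P[...,1]-.08)<.05)&(abs(z-.083)<.006);print(circ(d,m,.083),ring(d,(.448,.08),.048,t))
go((.40,-.33,.2,57))
E
```

```text
(array([0.4482, 0.0786, 0.03  , 0.4478, 0.0791]), 2852) (array([0.4508, 0.0798, 0.0494]), 24)
(array([0.4465, 0.0768, 0.032 , 0.4459, 0.0776]), 265) (array([0.445 , 0.0766, 0.0492]), 25)
now [ 0.4477  0.0803  0.2167 52.4141] t 11.8 w 0.0851 gf 0.0 F [-0.3  0.8  0.5]
(0.4, -0.33, 0.2, 57) -> [-5.312 -8.857  0.418 -0.459]
```

Request:
play_rows([
  [-0.5,-0.8,0,0,85],
  [-1.1,-1.9,0,0,80],
  [-1.7,-3.0,0,0,70],
  [-2.3,-4.1,0,0,60],
  [-2.9,-5.2,0,0,55],
])

```text
clock: 12.42
position: [0.4116, -0.1561, 0.2148]
ee_rot: [-0.002, 0.322, 0.947, 0.0]
contact_force: [0.3, -0.0, 0.4]
width: 0.0548
gripper_force: 0.0
```

Request:
play_rows([
  [-0.6,-1.0,0,-0.1,55],
  [-1.2,-2.1,0.2,-0.2,55],
  [-1.8,-3.2,0.4,-0.3,55],
  [-2.5,-4.35,0.6,-0.5,55],
  [-2.5,-4.35,0.8,-0.5,55],
])

```text
clock: 13.05
position: [0.3851, -0.357, 0.1821]
ee_rot: [-0.001, 0.283, 0.959, 0.0]
contact_force: [0.2, 0.1, -0.3]
width: 0.055
gripper_force: 0.0
```

Request:
play_rows([
  [0,0,0,0,55],
  [0,0,0,0,55],
])

```text
clock: 13.3
position: [0.3861, -0.3525, 0.1841]
ee_rot: [-0.001, 0.28, 0.96, 0.001]
contact_force: [-1.0, 0.4, -0.7]
width: 0.0547
gripper_force: 0.0
```

```bash
python3 - <<'E'
from h import *
d=manip.get_image("wrist");np.savez("w6.npz",**d)
P=cloud(d);z=P[...,2]
m=(np.hypot(P[...,0]-.386,P[...,1]+.355)<.035)&(z>.006)&(z<.022)
k,l,st,ce=comp(m);i=1+st[1:,4].argmax();print(circ(d,l==i,.015),ce[i],np.nanmedian(z[l==i]))
hsv=cv2.cvtColor(d["img"],cv2.COLOR_RGB2HSV);q,p=np.nonzero(l==i);print(cv2.minEnclosingCircle(np.c_[p,q].astype(np.float32)))
for n,c,h in (("jar",(.455,-.4),.11),("tin",(.459,-.306),.072)):
    m=(np.hypot(P[...,0]-c[0],P[...,1]-c[1])<.05)&(abs(z-h)<.006);print(n,circ(d,m,h))
cv2.imwrite("pics/w6.png",d["img"][...,::-1])
go((.386,-.355,.02,57))
E
```

```text
(array([ 0.3852, -0.3551,  0.0195,  0.3854, -0.3551]), 637) [276.08634223 187.0455259 ] 0.007415306542138463
((276.2384338378906, 186.74795532226562), 17.791217803955078)
jar (array([ 0.4565, -0.3984,  0.0337,  0.4558, -0.3982]), 4114)
tin (array([ 0.4602, -0.3058,  0.0291,  0.4583, -0.3011]), 2303)
now [ 0.3863 -0.3527  0.1845 57.4921] t 13.35 w 0.0548 gf 0.0 F [-0.1  0.1 -0.4]
(0.386, -0.355, 0.02, 57) -> [-0.024 -0.052  4.112  0.049]
```

View pics/w6.png

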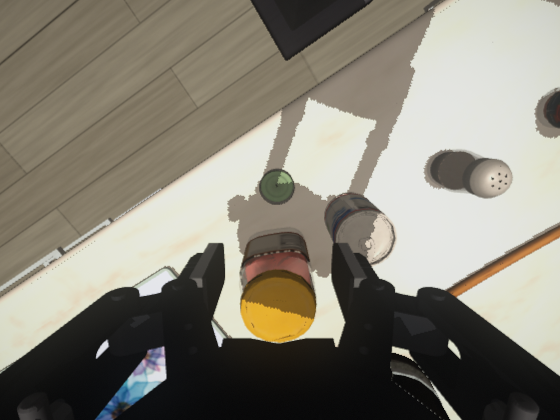

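The tea light at (276,187) is centred between the fingers, the jar lid is at (278,305) and the tin at (365,235). There is room to descend.

Request:
play_rows([
  [0.04,-0.05,0.9,0,55],
  [0.08,-0.05,1.9,0,55],
  [0.08,-0.05,2.9,0,55],
  [0.08,-0.05,3.8,0,55],
  [0.08,-0.05,4.2,0,55],
], newtons=20)

```text
clock: 13.98
position: [0.3821, -0.3521, 0.0151]
ee_rot: [-0.001, 0.28, 0.96, 0.001]
contact_force: [-0.4, 1.0, 0.7]
width: 0.055
gripper_force: 0.0
```

Request:
play_rows([
  [0,0,0.2,0,55],
  [0,0,0.31,0,55],
  [0,0,0.31,0,46],
  [0,0,0.31,0,34],
  [0,0,0.31,0,30],
])

```text
clock: 14.6
position: [0.3829, -0.3544, 0.0049]
ee_rot: [0.001, 0.281, 0.96, -0.0]
contact_force: [0.0, 1.0, 5.2]
width: 0.0361
gripper_force: 20.2
```

Request:
play_rows([
  [0,0,0,0,30],
  [0,0,0,0,30],
  [0,0,-0.1,0,30],
  [0,0,-0.5,0,30],
  [0,0,-1.0,0,30],
])

```text
clock: 15.22
position: [0.3819, -0.3538, 0.0441]
ee_rot: [-0.001, 0.281, 0.96, 0.0]
contact_force: [0.1, -0.2, -0.2]
width: 0.0367
gripper_force: 20.1
```

Request:
play_rows([
  [0,0,-0.9,0,30],
  [0,0.1,-2.0,0,30],
  [0.3,0.6,-3.0,0,30],
  [0.7,1.4,-3.8,0,30],
  [1.1,2.3,-3.9,0,30],
])

```text
clock: 15.85
position: [0.396, -0.2532, 0.2027]
ee_rot: [0.003, 0.281, 0.96, -0.001]
contact_force: [0.3, -0.7, -0.7]
width: 0.0365
gripper_force: 20.1
```

Request:
play_rows([
  [0.4,0.9,0,0,30],
  [0.8,1.8,0,0,30],
  [1.2,2.7,0,0,30],
  [1.6,3.6,0,0,30],
  [2.0,4.5,0,0,30],
])

```text
clock: 16.48
position: [0.4243, -0.057, 0.2001]
ee_rot: [0.0, 0.281, 0.96, -0.0]
contact_force: [-0.4, 1.1, -0.1]
width: 0.0363
gripper_force: 20.1
```

Request:
play_rows([
  [0.4,0.9,0,0,30],
  [0.8,1.8,0,0,30],
  [1.2,2.5,0,0,30],
  [1.4,3.0,0,0,30],
  [1.4,3.0,0,0,30],
])

```text
clock: 17.1
position: [0.4417, 0.074, 0.2]
ee_rot: [-0.0, 0.279, 0.96, -0.0]
contact_force: [0.2, 0.7, 0.5]
width: 0.0365
gripper_force: 20.2
```

```bash
python3 - <<'E'
from h import *
d=manip.get_image("wrist");np.savez("w7.npz",**d);cv2.imwrite("pics/w7.png",d["img"][...,::-1])
b=manip.get_image("top");np.savez("t7.npz",**b)
s=manip.get_state();p=s["position"];P=cloud(d);z=P[...,2]
m=(np.hypot(P[...,0]-p[0],P[...,1]-p[1])<.03)&(z<p[2]+.02)&(z>p[2]-.01)&(cv2.cvtColor(d["img"],cv2.COLOR_RGB2HSV)[...,1]>50)
k,l,st,ce=comp(m);i=1+st[1:,4].argmax();print(circ(d,l==i,p[2]+.011),ce[i],st[i])
m=(np.hypot(P[...,0]-.448,P[...,1]-.079)<.05)&(abs(z-.083)<.006);print("block",circ(d,m,.083))
go((.4456,.0819,.1,57.5))
E
```

```text
(array([0.439 , 0.0773, 0.0192, 0.44  , 0.0753]), 3269) [279.70633221 262.68063628] [ 244  233   78   60 3269]
block (array([0.448 , 0.0789, 0.0298, 0.4466, 0.0798]), 3098)
now [ 0.4415  0.0727  0.2    57.4431] t 17.2 w 0.0366 gf 20.2 F [ 0.  -0.   0.5]
(0.4456, 0.0819, 0.1, 57.5) -> [ 0.039  0.249  2.499 -0.006]
```

View pics/w7.png

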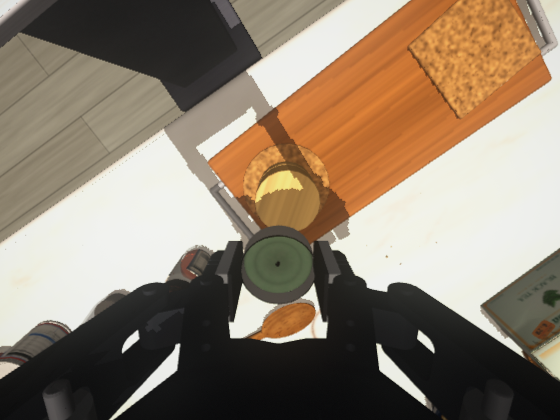

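The held tea light's wick is at (278,264) and its rim spans columns 243–314. The block top is at (288,195) in the round coaster's middle.

```bash
python3 - <<'E'
from h import *
d=dict(np.load("w7.npz"))
t=np.array([-.843,.537]);y=np.array([.537,.843]);p=np.array([.4414,.0731])
for uv,h in (((278,264),.209),((278,264),.207),((278,226),.211),((243,264),.211),((314,264),.211)):
    c=cast(d,*uv,h)[:2]-p;print(uv,(c@t*1e3).round(1),(c@y*1e3).round(1))
# pads themselves mid
E
```

```text
(278, 264) 0.8 0.3
(278, 264) -0.3 0.3
(278, 226) 21.4 0.3
(243, 264) 1.8 -16.7
(314, 264) 1.8 17.8
```

Request:
play_rows([
  [-0.06,0.23,0.4,0,30],
  [-0.06,0.23,1.2,0,30],
  [-0.06,0.23,2.0,0,30],
  [-0.06,0.23,2.5,0,30],
  [-0.06,0.23,2.7,0,30],
])

```text
clock: 17.82
position: [0.448, 0.0785, 0.0911]
ee_rot: [-0.001, 0.281, 0.96, -0.0]
contact_force: [0.2, 0.3, -0.1]
width: 0.0366
gripper_force: 20.2
```

Request:
play_rows([
  [0,0,0.05,0,30],
  [0,0,0.1,0,30],
  [0,0,0.11,0,30],
  [0,0,0.11,0,30],
  [0,0,0.11,0,30],
])

```text
clock: 18.45
position: [0.449, 0.0797, 0.088]
ee_rot: [0.0, 0.281, 0.96, 0.0]
contact_force: [0.5, 1.2, 0.2]
width: 0.0362
gripper_force: 20.2
```

Request:
play_rows([
  [0,0,0.02,0,36],
  [0,0,0.02,0,39],
  [0,0,0.02,0,43],
  [0,0,0.02,0,50],
  [0,0,0.02,0,60],
])

```text
clock: 19.08
position: [0.4488, 0.0796, 0.0868]
ee_rot: [-0.0, 0.281, 0.96, 0.0]
contact_force: [0.6, 0.6, -0.1]
width: 0.0601
gripper_force: 0.0
```

Request:
play_rows([
  [0,0,-0.2,0,60],
  [0,0,-0.8,0,60],
  [0,0,-1.8,0,60],
  [0,0,-2.8,0,60],
  [0,0,-3.2,0,60],
])

```text
clock: 19.7
position: [0.4502, 0.0797, 0.218]
ee_rot: [0.002, 0.281, 0.96, 0.001]
contact_force: [-1.1, 1.0, 0.4]
width: 0.06
gripper_force: 0.0
```

Request:
play_rows([
  [0,0,0,0,85],
  [0,0,0,0,85],
])

```text
clock: 19.95
position: [0.4482, 0.0796, 0.2143]
ee_rot: [-0.001, 0.281, 0.96, -0.0]
contact_force: [-0.5, 0.9, -0.3]
width: 0.0847
gripper_force: 0.0
```

```bash
python3 - <<'E'
from h import *
d=manip.get_image("wrist");np.savez("w8.npz",**d);b=manip.get_image("top");np.savez("t8.npz",**b)
for d in (d,b):
    P=cloud(d);z=P[...,2];r=np.hypot(P[...,0]-.448,P[...,1]-.079)
    k,l,st,ce=comp((r<.035)&(z>.0915));i=1+st[1:,4].argmax()
    print("tea",circ(d,l==i,.098),ce[i],np.nanmedian(z[l==i]));print("blk",circ(d,(r<.05)&(z>.078)&~((r<.02)),.083))
d=dict(np.load("w8.npz"))
cv2.imwrite("pics/w8.png",cv2.resize(d["img"][100:300,180:380],None,fx=2.5,fy=2.5)[...,::-1])
go((.456,-.398,.24,45))
E
```

```text
tea (array([ 0.6665, -0.0603,  0.1852,  0.6203, -0.0311]), 22413) [278.14826217 380.00611252] 0.30497573420927193
blk (array([ 0.6059, -0.023 ,  0.2169,  0.5964, -0.0159]), 26057)
tea (array([0.9403, 0.2735, 0.0713, 0.9479, 0.2727]), 601) [228.03826955  66.83860233] 0.613505556271065
blk (array([0.7174, 0.2077, 0.3309, 0.7828, 0.2068]), 2527)
now [ 0.448   0.0796  0.2138 57.4109] t 20.05 w 0.0852 gf 0.0 F [-0.8 -0.1 -0.2]
(0.456, -0.398, 0.24, 45) -> [-6.599 -9.953 -0.654  1.241]
```

View pics/w8.png

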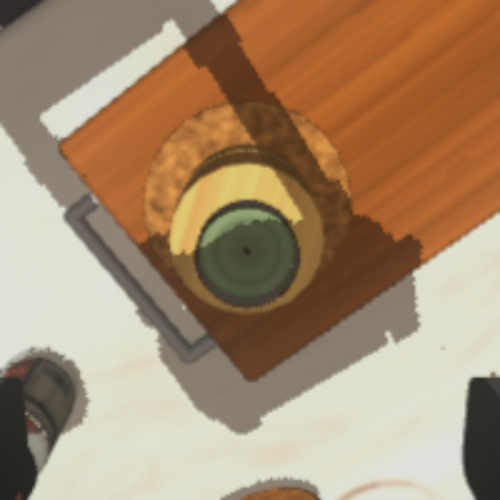

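The tea light stands on the block: its crop rim centre is (247,253) and the block top centre is (247,238), partly from parallax. I check by casting both.

```bash
python3 - <<'E'
from h import *
d=dict(np.load("w8.npz"));P=cloud(d);z=P[...,2];r=np.hypot(P[...,0]-.448,P[...,1]-.079)
print("tea top cast",cast(d,279,201.2,.098).round(4),"blk",cast(d,279,195.2,.083).round(4))
print("blk",circ(d,(r<.05)&(z>.078)&(z<.09),.083),"tea",circ(d,(r<.03)&(z>.0915)&(z<.11),.098))
d=dict(np.load("t8.npz"));P=cloud(d);z=P[...,2];r=np.hypot(P[...,0]-.448,P[...,1]-.079)
print("blk",circ(d,(r<.05)&(z>.078)&(z<.09),.083),"tea",circ(d,(r<.03)&(z>.0915)&(z<.11),.098))
E
```

```text
tea top cast [0.4499 0.0787 0.098 ] blk [0.4485 0.0797 0.083 ]
blk (array([0.4485, 0.0787, 0.0299, 0.4461, 0.0802]), 2305) tea (array([0.4501, 0.0774, 0.0196, 0.452 , 0.0755]), 234)
blk (array([0.4473, 0.076 , 0.0319, 0.4429, 0.0768]), 190) tea (array([0.4485, 0.0765, 0.0216, 0.4495, 0.0758]), 61)
```

Request:
play_rows([
  [-0.5,-0.8,0,0,85],
  [-1.2,-1.8,0,0.4,85],
  [-1.9,-2.9,0,0.9,85],
  [-2.6,-4.0,0,1.4,85],
  [-3.3,-5.0,0,1.9,85],
])

```text
clock: 20.68
position: [0.4517, -0.1615, 0.2139]
ee_rot: [-0.001, 0.437, 0.9, 0.0]
contact_force: [0.7, -0.5, 0.2]
width: 0.0849
gripper_force: 0.0
```

```bash
python3 - <<'E'
from h import *
go((.456,-.399,.215,20))
E
```

```text
now [ 0.4517 -0.1615  0.2139 38.2197] t 20.68 w 0.0849 gf 0.0 F [ 0.7 -0.5  0.2]
(0.456, -0.399, 0.215, 20) -> [-4.732 -3.588 -0.027  1.822]
```

Request:
play_rows([
  [-1.1,-0.8,0,0.5,85],
  [-2.2,-1.6,0,1.0,85],
  [-3.3,-2.5,0,1.5,85],
  [-4.2,-3.2,0,1.8,85],
  [-4.7,-3.6,0,1.8,85],
])

```text
clock: 21.3
position: [0.4558, -0.3986, 0.2134]
ee_rot: [-0.001, 0.571, 0.821, 0.0]
contact_force: [0.7, 0.5, 0.3]
width: 0.0852
gripper_force: 0.0
```

Request:
play_rows([
  [0,0,0,0,85],
  [0,0,0,0,85],
])

```text
clock: 21.55
position: [0.4562, -0.395, 0.2145]
ee_rot: [-0.001, 0.57, 0.822, 0.001]
contact_force: [0.5, 0.4, 0.2]
width: 0.0847
gripper_force: 0.0
```

```bash
python3 - <<'E'
from h import *
d=manip.get_image("wrist");np.savez("w9.npz",**d)
P=cloud(d);z=P[...,2];r=np.hypot(P[...,0]-.456,P[...,1]+.399)
print(circ(d,(r<.05)&(abs(z-.11)<.006),.11))
b=manip.get_image("top");P=cloud(b);z=P[...,2];r=np.hypot(P[...,0]-.456,P[...,1]+.399)
print(circ(b,(r<.05)&(abs(z-.11)<.006),.11))
go((.456,-.399,.06,20))
cv2.imwrite("pics/w9.png",d["img"][...,::-1])
E
```

```text
(array([ 0.4581, -0.3989,  0.0328,  0.4579, -0.3981]), 4169)
(array([ 0.4547, -0.4009,  0.0348,  0.455 , -0.4001]), 359)
now [ 0.4564 -0.3949  0.215  20.5137] t 21.65 w 0.085 gf 0.0 F [-0.3  0.2 -0.1]
(0.456, -0.399, 0.06, 20) -> [-0.091 -0.046  3.874  0.051]
```

View pics/w9.png

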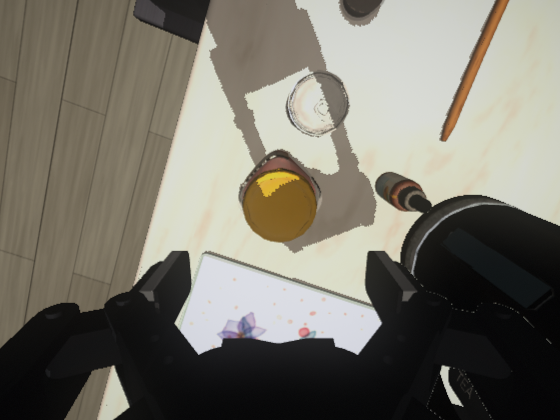

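Wrist view: the jar lid at (280,205) lies between the fingers, with the tin above at (318,103). The kettle and bottle are on the right, and I check their clearance.

```bash
python3 - <<'E'
from h import *
for f in("top0","w2","w6"):
    P=cloud(dict(np.load(f+".npz"))).reshape(-1,3);P=P[(P[:,2]>.05)&(P[:,2]<.3)&(P[:,0]>.5)&(P[:,1]<-.3)&(P[:,1]>-.55)&(P[:,0]<.75)]
    if f=="w6":P=P[P[:,2]<.15]
    t=np.array([np.cos(np.radians(20)),np.sin(np.radians(20))]);q=(P[:,:2]-[.4565,-.3993]);a=q@t;b=q@[-t[1],t[0]]
    for lo,hi in((-.06,-.03),(-.03,0),(0,.03),(.03,.06)):
        k=(b>lo)&(b<hi);print(f,lo,k.sum(),np.percentile(a[k],1).round(3) if k.any() else "")
E
```

```text
top0 -0.06 900 0.17
top0 -0.03 460 0.12
top0 0 61 0.115
top0 0.03 0 
w2 -0.06 0 
w2 -0.03 0 
w2 0 0 
w2 0.03 0 
w6 -0.06 0 
w6 -0.03 554 0.201
w6 0 18 0.134
w6 0.03 0
```

Request:
play_rows([
  [-0.1,-0.04,0.7,0,85],
  [-0.1,-0.04,1.6,0,85],
  [-0.1,-0.04,2.5,0,85],
  [-0.1,-0.04,3.2,0,85],
  [-0.1,-0.04,3.6,0,85],
], newtons=50)

```text
clock: 22.28
position: [0.456, -0.3993, 0.0698]
ee_rot: [-0.001, 0.57, 0.822, 0.0]
contact_force: [0.2, -0.2, -0.2]
width: 0.0851
gripper_force: 0.4
```

Request:
play_rows([
  [0,0,0.2,0,85],
  [0,0,0.27,0,85],
  [0,0,0.27,0,76],
  [0,0,0.27,0,60],
  [0,0,0.27,0,60],
])

```text
clock: 22.9
position: [0.4578, -0.4014, 0.0622]
ee_rot: [0.002, 0.571, 0.821, 0.0]
contact_force: [2.5, 3.6, 6.0]
width: 0.0783
gripper_force: 58.3
```

Request:
play_rows([
  [0,0,0,0,60],
  [0,0,0,0,60],
  [0,0,-0.1,0,60],
  [0,0,-0.4,0,60],
  [0,0,-0.8,0,60],
])

```text
clock: 23.52
position: [0.4553, -0.4009, 0.0922]
ee_rot: [-0.001, 0.571, 0.821, -0.0]
contact_force: [0.8, -0.2, -4.5]
width: 0.0783
gripper_force: 62.1
```

The opening of 78 mm is wider than the jar, so it is not held by the pads as planned. I look before going on.

```bash
python3 - <<'E'
from h import *
d=manip.get_image("wrist");b=manip.get_image("side")
c=np.hstack([d["img"][100:400,120:440],cv2.resize(b["img"][190:350,190:360],(319,300))]);cv2.imwrite("pics/p10.png",cv2.resize(c,(799,376))[...,::-1])
go((.456,-.399,.06,20))
E
```

```text
now [ 0.4571 -0.4025  0.0945 20.41  ] t 23.62 w 0.0785 gf 62.1 F [ 0.5 -0.1 -5.1]
(0.456, -0.399, 0.06, 20) -> [0.092 0.004 0.862 0.041]
```

View pics/p10.png

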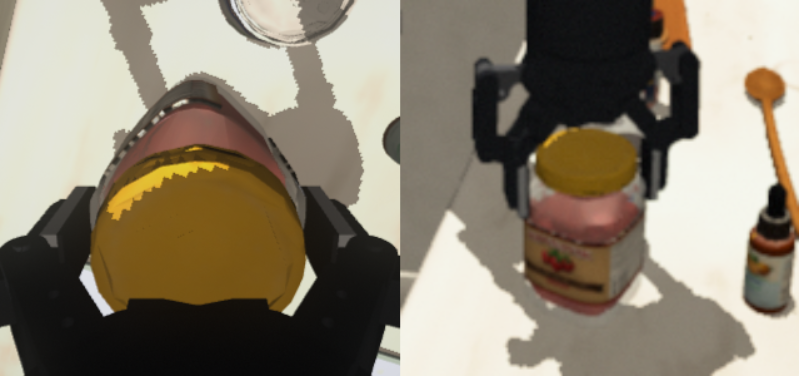

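The knuckles pinch the lid above the pads. I set the jar down again and take it higher, with pads on lid and upper glass.

Request:
play_rows([
  [0,0,0.3,0,60],
  [0,0,0.6,0,60],
  [0,0,0.74,0,60],
  [0,0,0.79,0,60],
  [0,0,0.79,0,60],
])

```text
clock: 24.25
position: [0.455, -0.3998, 0.0623]
ee_rot: [-0.001, 0.571, 0.821, 0.0]
contact_force: [-4.7, 4.9, 14.1]
width: 0.0783
gripper_force: 64.0
```

Request:
play_rows([
  [0,0,0,0,79],
  [0,0,0,0,82],
  [0,0,0,0,85],
  [0,0,-0.2,0,85],
  [0,0,-0.43,0,85],
])

```text
clock: 24.88
position: [0.4565, -0.4013, 0.0781]
ee_rot: [0.0, 0.571, 0.821, 0.0]
contact_force: [0.1, 0.4, 0.3]
width: 0.0849
gripper_force: 0.0
```

Request:
play_rows([
  [0,0,0,0,85],
  [0,0,0,0,76],
  [0,0,0,0,62],
  [0,0,0,0,60],
  [0,0,0,0,60],
], newtons=40)

```text
clock: 25.5
position: [0.4557, -0.4014, 0.079]
ee_rot: [0.0, 0.57, 0.821, -0.001]
contact_force: [-2.2, 1.3, 9.2]
width: 0.0706
gripper_force: 41.1
```

Request:
play_rows([
  [0,0,0,0,74],
  [0,0,0,0,80],
  [0,0,-0.1,0,80],
  [0,0,-0.2,0,80],
  [0,0,-0.2,0,80],
])

```text
clock: 26.12
position: [0.4565, -0.4012, 0.086]
ee_rot: [0.0, 0.571, 0.821, 0.0]
contact_force: [0.5, 0.0, -0.5]
width: 0.08
gripper_force: 0.0
```

Request:
play_rows([
  [0,0,0,0,74],
  [0,0,0,0,66],
  [0,0,0,0,58],
  [0,0,0,0,58],
  [0,0,0,0,58],
])

```text
clock: 26.75
position: [0.4556, -0.4013, 0.0867]
ee_rot: [-0.0, 0.57, 0.821, -0.001]
contact_force: [-1.4, 0.2, 7.4]
width: 0.0659
gripper_force: 40.3
```

Request:
play_rows([
  [0,0,-0.2,0,58],
  [0,0,-0.7,0,58],
  [0,0,-1.5,0,58],
  [0,0,-2.4,0,58],
  [0.2,0.1,-3.2,0,58],
])

```text
clock: 27.38
position: [0.457, -0.3923, 0.214]
ee_rot: [-0.0, 0.571, 0.821, 0.0]
contact_force: [-0.1, -0.4, -5.4]
width: 0.0653
gripper_force: 41.5
```

Request:
play_rows([
  [0.5,0.2,-0.3,0,58],
  [1.3,0.4,-0.4,0,58],
  [2.2,0.7,-0.4,0,58],
  [3.1,1.0,-0.4,0,58],
  [4.0,1.3,-0.4,0,58],
])

```text
clock: 28.0
position: [0.4487, -0.2209, 0.2281]
ee_rot: [-0.002, 0.571, 0.821, 0.0]
contact_force: [0.9, 0.2, -4.6]
width: 0.0657
gripper_force: 41.5
```

Request:
play_rows([
  [0.9,0.3,0,0,58],
  [1.8,0.6,0,0,58],
  [2.7,0.9,0,0,58],
  [3.6,1.2,0,0,58],
  [4.5,1.5,0,0,58],
])

```text
clock: 28.62
position: [0.4415, -0.0319, 0.2283]
ee_rot: [-0.002, 0.57, 0.821, -0.0]
contact_force: [0.5, -0.5, -4.4]
width: 0.0654
gripper_force: 41.5
```

Request:
play_rows([
  [0.9,0.3,0,0,58],
  [1.8,0.6,0,0,58],
  [2.7,0.9,0,0,58],
  [3.6,1.2,0,0,58],
  [4.2,1.4,0,0,58],
])

```text
clock: 29.25
position: [0.4348, 0.1447, 0.2282]
ee_rot: [-0.002, 0.57, 0.822, -0.001]
contact_force: [0.2, -0.5, -4.8]
width: 0.0655
gripper_force: 41.4
```

Request:
play_rows([
  [0.5,0.2,0,0,58],
  [1.0,0.4,0,0,58],
  [1.3,0.5,0,0,58],
  [1.3,0.5,0,0,58],
  [1.3,0.5,0,0,58],
])

```text
clock: 29.88
position: [0.4375, 0.1976, 0.2294]
ee_rot: [-0.0, 0.571, 0.821, -0.001]
contact_force: [-0.4, -0.2, -4.3]
width: 0.0653
gripper_force: 41.4
```

```bash
python3 - <<'E'
from h import *
d=manip.get_image("wrist");np.savez("w11.npz",**d);cv2.imwrite("pics/w11.png",d["img"][...,::-1])
go((.4295,.309,.2,20))
E
```

```text
now [ 0.4378  0.1975  0.2295 20.3802] t 29.93 w 0.0651 gf 41.4 F [-0.5 -0.3 -3.9]
(0.4295, 0.309, 0.2, 20) -> [2.685 0.777 0.738 0.038]
```

View pics/w11.png

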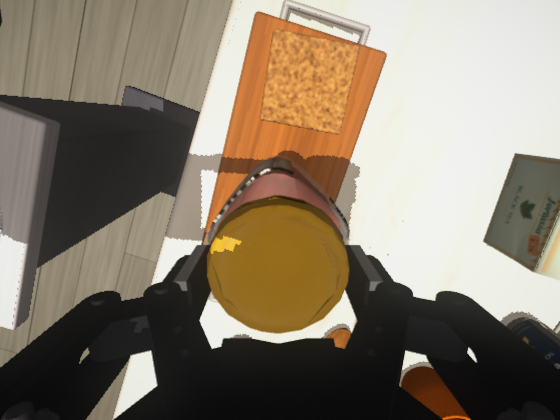

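Square coaster corners are at (275,29), (358,43), (340,133) and (262,121). The held jar's lid is centred at about (278,264) and looks upright.

```bash
python3 - <<'E'
from h import *
d=dict(np.load("w11.npz"))
q=np.array([(275,29),(358,43),(340,133),(262,121)]);X=cast(d,q[:,0],q[:,1],.023)[:,:2];print(X.round(4),X.mean(0).round(4),"sides",[np.linalg.norm(X[i]-X[i-1]).round(4) for i in range(4)])
q=np.array([(207,262),(349,262),(278,331),(278,197)]);L=cast(d,q[:,0],q[:,1],.254)[:,:2];print("lid",L[:2].mean(0).round(4),L[2:].mean(0).round(4),np.linalg.norm(L[0]-L[1]),np.linalg.norm(L[2]-L[3]),fit(L))
P=cloud(d);z=P[...,2];print("lid z",np.nanmedian(z[250:290,250:300]),"board z",np.nanmedian(z[60:110,285:330]))
m=(np.hypot(P[...,0]-.4375,P[...,1]-.1976)<.06)&(abs(z-.254)<.007);m[:,:207]=0;m[:,350:]=0;print(circ(d,m,.254))
E
```

```text
[[0.3786 0.3453]
 [0.4654 0.3635]
 [0.4849 0.2719]
 [0.3969 0.2533]] [0.4314 0.3085] sides [np.float64(0.0938), np.float64(0.0886), np.float64(0.0936), np.float64(0.0899)]
lid [0.4338 0.206 ] [0.4349 0.203 ] 0.0616624466819303 0.0647155228184422 [0.4349 0.2029 0.0317]
lid z 0.2508431981618439 board z 0.021954218855934866
(array([0.4363, 0.2002, 0.0345, 0.4346, 0.2032]), 14818)
```

Request:
play_rows([
  [0.7,0.2,0,0,58],
  [1.5,0.4,0,0,58],
  [2.2,0.65,0.2,0,58],
  [2.63,0.78,0.7,0,58],
  [2.63,0.78,1.4,0,58],
])

```text
clock: 30.55
position: [0.4315, 0.3088, 0.1738]
ee_rot: [0.0, 0.57, 0.821, 0.001]
contact_force: [0.7, -0.4, -4.5]
width: 0.065
gripper_force: 41.0
```

Request:
play_rows([
  [0,0,0.6,0,58],
  [0,0,1.1,0,58],
  [0,0,1.4,0,58],
  [0,0,1.55,0,58],
  [0,0,1.55,0,58],
])

```text
clock: 31.18
position: [0.431, 0.3076, 0.112]
ee_rot: [0.0, 0.571, 0.821, 0.0]
contact_force: [-0.1, 0.0, -4.6]
width: 0.0649
gripper_force: 41.5
```

Request:
play_rows([
  [0,0,0.03,0,58],
  [0,0,0.06,0,58],
  [0,0,0.06,0,58],
])

```text
clock: 31.55
position: [0.4316, 0.3075, 0.1108]
ee_rot: [0.001, 0.57, 0.821, 0.001]
contact_force: [1.3, -4.1, 5.7]
width: 0.0648
gripper_force: 43.9
```

Contact. Release.

Request:
play_rows([
  [0,0,0,0,66],
  [0,0,0,0,69],
  [0,0,0,0,74],
  [0,0,0,0,85],
  [0,0,0,0,85],
])

```text
clock: 32.17
position: [0.4304, 0.3078, 0.1091]
ee_rot: [-0.0, 0.571, 0.821, -0.0]
contact_force: [0.0, 0.7, -0.1]
width: 0.0848
gripper_force: 0.0
```

Request:
play_rows([
  [0,0,-0.3,0,85],
  [0,0,-1.0,0,85],
  [0,0,-2.0,0,85],
  [0,0,-3.0,0,85],
  [0,0,-3.0,0,85],
])

```text
clock: 32.8
position: [0.4327, 0.3089, 0.2337]
ee_rot: [0.002, 0.571, 0.821, 0.004]
contact_force: [1.1, 0.1, -0.0]
width: 0.085
gripper_force: 0.0
```

Request:
play_rows([
  [-0.9,0,0,0,85],
  [-1.8,0,0,0,85],
  [-2.4,0,0,0,85],
  [-2.4,0,0,0,85],
  [-2.4,0,0,0,85],
])

```text
clock: 33.42
position: [0.4636, 0.2182, 0.229]
ee_rot: [-0.001, 0.571, 0.821, -0.0]
contact_force: [-0.3, -0.0, 0.1]
width: 0.085
gripper_force: 0.0
```

```bash
python3 - <<'E'
from h import *
a=manip.get_image("wrist");np.savez("w12.npz",**a);b=manip.get_image("top");np.savez("t12.npz",**b)
for d in(a,b):
    P=cloud(d);z=P[...,2];m=(np.hypot(P[...,0]-.43,P[...,1]-.308)<.06)&(abs(z-.133)<.007)
    print("jar",circ(d,m,.133) if m.sum()>20 else None)
    q=(a is d)
c2=cv2.resize(b["img"][150:250,110:290],(560,311));cv2.imwrite("pics/p12.png",np.vstack([cv2.resize(a["img"][0:250,140:440],(336,280)).copy() if 0 else cv2.resize(a["img"][0:280],(560,280)),c2])[...,::-1])
go((.456,-.19,.2,90))
E
```

```text
jar (array([0.431 , 0.3074, 0.0323, 0.4307, 0.3083]), 6187)
jar (array([0.4207, 0.3025, 0.0312, 0.4138, 0.3007]), 156)
now [ 0.4636  0.2185  0.2291 20.4638] t 33.52 w 0.085 gf 0.0 F [ 0.1 -0.7 -0.4]
(0.456, -0.19, 0.2, 90) -> [-9.501 -3.749  0.728 -6.954]
```

View pics/p12.png

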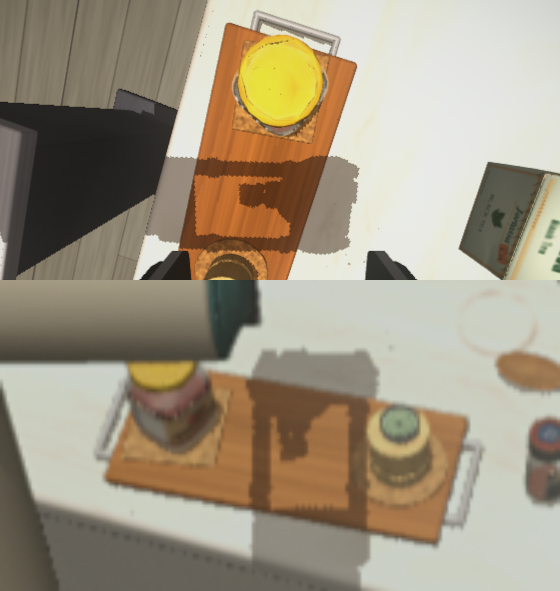

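The jar is centred on the square coaster in both views (lid at (283,80) in the wrist part). On to the salt shaker.

Request:
play_rows([
  [-0.8,-0.3,0,-0.6,80],
  [-1.8,-0.7,0,-1.4,75],
  [-2.8,-1.0,0,-2.2,70],
  [-3.8,-1.4,0.2,-3.0,65],
  [-4.8,-1.8,0.4,-3.7,60],
])

```text
clock: 34.15
position: [0.4636, 0.0123, 0.2132]
ee_rot: [0.0, 0.278, 0.961, 0.0]
contact_force: [1.0, -0.8, 0.0]
width: 0.0601
gripper_force: 0.0
```

Request:
play_rows([
  [-0.6,-1.0,0,-0.8,60],
  [-1.2,-2.0,0.2,-1.6,60],
  [-1.8,-3.0,0.4,-2.4,60],
  [-2.4,-3.8,0.6,-3.2,60],
  [-2.74,-4.33,0.6,-3.7,60],
])

```text
clock: 34.78
position: [0.4627, -0.1932, 0.1885]
ee_rot: [-0.0, -0.04, 0.999, 0.0]
contact_force: [-0.1, 1.2, -0.4]
width: 0.0602
gripper_force: 0.0
```

Request:
play_rows([
  [0,0,0,0,60],
  [0,0,0,0,60],
])

```text
clock: 35.02
position: [0.4626, -0.191, 0.1892]
ee_rot: [-0.0, -0.038, 0.999, 0.001]
contact_force: [-0.1, 0.3, -0.7]
width: 0.0601
gripper_force: 0.0
```

```bash
python3 - <<'E'
from h import *
d=manip.get_image("wrist");np.savez("w13.npz",**d)
P=cloud(d);z=P[...,2]
m=(np.hypot(P[...,0]-.4615,P[...,1]+.191)<.04)&(z>.075)&(z<.1);print("salt",circ(d,m,.087))
m=(np.hypot(P[...,0]-.471,P[...,1]+.066)<.04)&(abs(z-.105)<.006);print("spice",circ(d,m,.105))
b=manip.get_image("top");P=cloud(b);z=P[...,2]
m=(np.hypot(P[...,0]-.4615,P[...,1]+.191)<.04)&(z>.075)&(z<.1);print("salt t",circ(b,m,.087) if m.any() else 0)
go((.4615,-.191,.025,94.5))
E
```

```text
salt (array([ 0.4629, -0.1898,  0.0166,  0.4628, -0.1899]), 1118)
spice (array([ 0.4718, -0.067 ,  0.0211,  0.4719, -0.0669]), 1840)
salt t (array([ 0.4588, -0.1892,  0.018 ,  0.4595, -0.1901]), 90)
now [ 0.4627 -0.1909  0.1894 94.4641] t 35.12 w 0.0603 gf 0.0 F [-0.4 -0.4 -0.3]
(0.4615, -0.191, 0.025, 94.5) -> [ 2.900e-02 -1.000e-03  4.109e+00 -4.000e-03]
```

Request:
play_rows([
  [0,0.02,0.9,0,60],
  [0,0.02,1.8,0,60],
  [0,0.02,2.7,0,60],
  [0,0.02,3.4,0,60],
  [0,0.02,3.7,0,60],
], newtons=25)

```text
clock: 35.75
position: [0.4619, -0.19, 0.0401]
ee_rot: [-0.001, -0.039, 0.999, 0.001]
contact_force: [0.1, 0.4, -0.5]
width: 0.0601
gripper_force: 0.0
```

Request:
play_rows([
  [0,0,0.13,0,60],
  [0,0,0.13,0,52],
  [0,0,0.13,0,42],
  [0,0,0.13,0,36],
  [0,0,0.13,0,36],
])

```text
clock: 36.38
position: [0.4632, -0.1918, 0.0371]
ee_rot: [0.001, -0.038, 0.999, -0.0]
contact_force: [-1.3, 0.6, 6.4]
width: 0.038
gripper_force: 24.8
```

Request:
play_rows([
  [0,0,0.13,0,36],
  [0,0,0,0,36],
  [0,0,-0.5,0,36],
  [0,0,-1.3,0,36],
  [0,0,-2.1,0,36],
])

```text
clock: 37.0
position: [0.4622, -0.1915, 0.1208]
ee_rot: [-0.0, -0.038, 0.999, 0.0]
contact_force: [0.7, -0.6, -0.3]
width: 0.0379
gripper_force: 29.5
```

Request:
play_rows([
  [0,0,-0.8,0,36],
  [0,0,-1.7,0,36],
  [0,0,-2.4,0,36],
  [0,0,-2.4,0,36],
  [0,0,-2.4,0,36],
])

```text
clock: 37.62
position: [0.4618, -0.1911, 0.2149]
ee_rot: [-0.001, -0.038, 0.999, 0.001]
contact_force: [-0.6, 0.1, -2.0]
width: 0.0381
gripper_force: 29.5
```

```bash
python3 - <<'E'
from h import *
d=manip.get_image("wrist");np.savez("w14.npz",**d)
s=manip.get_state();p=s["position"];P=cloud(d);z=P[...,2];h=p[2]-.036+.087;print(h)
m=(np.hypot(P[...,0]-p[0],P[...,1]-p[1])<.025)&(abs(z-h)<.006);print("salt",circ(d,m,h))
go((.4027,.1914,.2,94.5))
E
```

```text
0.26554338254599474
salt (array([ 0.4532, -0.1916,  0.0233,  0.4587, -0.1922]), 3985)
now [ 0.4616 -0.191   0.2145 94.4043] t 37.67 w 0.0381 gf 29.5 F [-0.4  0.9 -1.3]
(0.4027, 0.1914, 0.2, 94.5) -> [ 0.734  9.645  0.364 -0.01 ]
```

The width of 38 mm is narrower than the 44 mm expected, so I look.

```bash
python3 - <<'E'
from h import *
d=manip.get_image("wrist");b=manip.get_image("side")
c=np.hstack([d["img"][110:360,150:420],cv2.resize(b["img"][110:270,210:380],(270,250),interpolation=2)]);cv2.imwrite("pics/p14.png",cv2.resize(c,(799,370))[...,::-1])
E
```

```text
(no output)
```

View pics/p14.png

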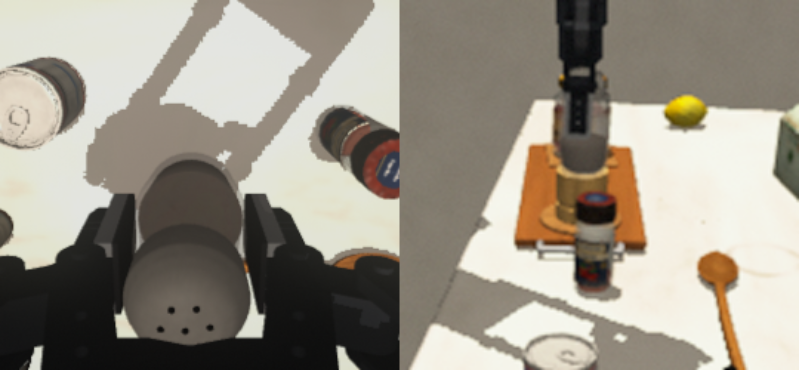

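The shaker is held upright between the pads, with the dome's front edge at about (276,261) and the base's front edge at about (278,213). I compute its offset along the tool x.

```bash
python3 - <<'E'
from h import *
d=dict(np.load("w14.npz"));p=np.array([.4617,-.191,.2147]);a=np.radians(94.45);t=np.array([-np.sin(a),np.cos(a)]);y=np.array([np.cos(a),np.sin(a)])
for n,uv,dz in (("base front-22",(278,215),-.036),("base front top-22",(278,213),-.030),("dome front (r22 at 66)",(276,261),.030),("dome front (r20)",(276,261),.034)):
    c=cast(d,*uv,p[2]+dz)[:2]-p[:2];print(n,(c@t*1e3).round(1),(c@y*1e3).round(1))
P=cloud(d)
for r in (300,320,335): print(r,P[r,276].round(4),((P[r,276,:2]-p[:2])@t*1e3).round(1))
for r in (225,235,245): print(r,P[r,276].round(4),((P[r,276,:2]-p[:2])@t*1e3).round(1))
E
```

```text
base front-22 11.6 -0.5
base front top-22 14.8 -0.5
dome front (r22 at 66) 13.1 -1.4
dome front (r20) 15.1 -1.4
300 [ 0.4542 -0.1929  0.2642] 7.6
320 [ 0.4601 -0.1925  0.2674] 1.8
335 [ 0.4656 -0.192   0.2683] -3.8
225 [ 0.4452 -0.1939  0.211 ] 16.7
235 [ 0.4469 -0.1937  0.2208] 15.0
245 [ 0.4482 -0.1935  0.2296] 13.6
```

```bash
python3 - <<'E'
from h import *
d=dict(np.load("w14.npz"));p=np.array([.4617,-.191,.2147]);a=np.radians(94.45);t=np.array([-np.sin(a),np.cos(a)]);y=np.array([np.cos(a),np.sin(a)])
P=cloud(d)
for r in range(205,345,6): print(r,((P[r,276,:2]-p[:2])@t*1e3).round(1),((P[r,276,2]-p[2])*1e3+36).round(1))
b=dict(np.load("w2.npz"));Q=cloud(b)  # on-table profile
k=(np.hypot(Q[...,0]-.4625,Q[...,1]+.19)<.04)&(Q[...,2]>.008)
q=Q[k]-[.4625,-.19,0]
for h in range(10,95,10):
    s=abs(q[:,2]*1e3-h)<4
    if s.any(): print(h,s.sum(),np.hypot(*q[s,:2].T).max().round(4),np.median(np.hypot(*q[s,:2].T)).round(4))
E
```

```text
205 -33.9 -179.7
211 -41.6 -179.2
217 15.6 15.9
223 16.9 30.0
229 15.6 35.3
235 15.0 42.1
241 14.1 47.5
247 13.5 53.0
253 12.8 57.7
259 12.4 62.7
265 12.8 68.9
271 13.4 75.0
277 12.6 78.2
283 11.7 80.9
289 9.6 81.5
295 9.8 85.6
301 8.2 87.0
307 5.5 86.6
313 3.7 87.4
319 1.9 88.3
325 -0.7 88.2
331 -2.2 89.4
337 -5.9 88.1
343 10.1 109.4
10 25 0.0182 0.0152
20 39 0.0196 0.0162
30 109 0.0223 0.0174
40 147 0.0216 0.0164
50 142 0.0203 0.0151
60 109 0.0181 0.0136
70 77 0.016 0.0138
80 345 0.0198 0.0133
90 329 0.0139 0.0073
```

Request:
play_rows([
  [0.1,0.8,0,0,36],
  [0.2,1.8,0,0,36],
  [0.3,2.9,0,0,36],
  [0.4,4.0,0,0,36],
  [0.5,5.1,0,0,36],
])

```text
clock: 38.4
position: [0.4261, 0.0117, 0.2152]
ee_rot: [-0.001, -0.038, 0.999, 0.0]
contact_force: [0.4, 0.5, -0.4]
width: 0.038
gripper_force: 29.5
```

Request:
play_rows([
  [0.1,1.1,0,0,36],
  [0.2,2.2,0,0,36],
  [0.3,3.3,0,0,36],
  [0.36,4.2,0,0,36],
  [0.36,4.55,0,0,36],
])

```text
clock: 39.02
position: [0.3977, 0.1921, 0.2152]
ee_rot: [-0.001, -0.04, 0.999, -0.0]
contact_force: [0.2, -0.4, -1.0]
width: 0.0383
gripper_force: 29.5
```

Request:
play_rows([
  [0,0,0.5,0,36],
  [0,0,1.4,0,36],
  [0,0,2.4,0,36],
  [0,0,3.2,0,36],
  [0,0,3.7,0,36],
])

```text
clock: 39.65
position: [0.3976, 0.1896, 0.0661]
ee_rot: [-0.002, -0.038, 0.999, -0.001]
contact_force: [0.1, 0.5, -0.2]
width: 0.0379
gripper_force: 29.5
```

Request:
play_rows([
  [0,0,0.15,0,36],
  [0,0,0.25,0,36],
  [0,0,0.28,0,36],
  [0,0,0.28,0,36],
])

```text
clock: 40.15
position: [0.3991, 0.1908, 0.0575]
ee_rot: [0.001, -0.038, 0.999, 0.0]
contact_force: [0.2, 0.5, -0.3]
width: 0.038
gripper_force: 29.5
```

Request:
play_rows([
  [0,0,0.03,0,36],
  [0,0,0.05,0,36],
  [0,0,0.07,0,36],
  [0,0,0.07,0,36],
])

```text
clock: 40.65
position: [0.3985, 0.1907, 0.054]
ee_rot: [-0.0, -0.039, 0.999, 0.0]
contact_force: [-0.5, 0.1, -0.2]
width: 0.0377
gripper_force: 29.5
```

Request:
play_rows([
  [0,0,0.03,0,36],
  [0,0,0.05,0,36],
  [0,0,0.05,0,36],
])

```text
clock: 41.02
position: [0.3986, 0.1909, 0.0534]
ee_rot: [0.0, -0.039, 0.999, 0.0]
contact_force: [-2.5, -1.5, 13.4]
width: 0.0378
gripper_force: 31.4
```

```bash
python3 - <<'E'
from h import *
for _ in range(4):
    b=manip.get_image("wrist");s=manip.get_state();print(s["position"].round(4) if hasattr(s["position"],"round") else s["position"],np.round(s["contact_force"],1))
E
```

```text
[0.3986 0.1908 0.0534] [-3.6 -1.2 13.5]
[0.3986 0.1908 0.0534] [-3.2 -1.3 12.8]
[0.3986 0.1908 0.0534] [-3.7 -1.6 11.5]
[0.3986 0.1908 0.0534] [-2.7  0.  11.8]
```

Request:
play_rows([
  [0,0,-0.02,0,36],
  [0,0,-0.02,0,39],
  [0,0,-0.02,0,44],
  [0,0,-0.02,0,52],
  [0,0,-0.02,0,62],
])

```text
clock: 41.85
position: [0.3986, 0.1907, 0.0527]
ee_rot: [-0.0, -0.038, 0.999, -0.0]
contact_force: [-0.4, 0.0, 0.3]
width: 0.0622
gripper_force: 0.0
```

Request:
play_rows([
  [0,0,-0.3,0,62],
  [0,0,-1.2,0,62],
  [0,0,-2.4,0,62],
  [0,0,-3.6,0,62],
  [0,0,-3.8,0,62],
])

```text
clock: 42.48
position: [0.4008, 0.1914, 0.2091]
ee_rot: [0.004, -0.039, 0.999, 0.001]
contact_force: [-0.6, -0.2, 0.0]
width: 0.0621
gripper_force: 0.0
```

```bash
python3 - <<'E'
from h import *
manip.get_image("side")
d=manip.get_image("wrist");np.savez("w15.npz",**d);b=manip.get_image("top");np.savez("t15.npz",**b)
for d in(d,b):
    P=cloud(d);z=P[...,2]
    def c(n,x,y,h,tol,R):
        m=(np.hypot(P[...,0]-x,P[...,1]-y)<R)&(abs(z-h)<tol);print(n,circ(d,m,h) if m.sum()>10 else None)
    c("salt",.403,.191,.104,.008,.03);c("jar",.43,.308,.133,.006,.05);c("block",.448,.079,.083,.006,.045)
d=dict(np.load("w15.npz"));cv2.imwrite("pics/w15.png",d["img"][...,::-1])
go((.472,-.067,.2,94.5))
E
```

```text
salt (array([0.3996, 0.1902, 0.0162, 0.3995, 0.1905]), 1014)
jar (array([0.4299, 0.3053, 0.0336, 0.4276, 0.3063]), 4575)
block (array([0.4473, 0.0799, 0.0307, 0.4424, 0.0834]), 1833)
salt (array([0.3963, 0.1877, 0.0181, 0.3976, 0.1883]), 83)
jar None
block (array([0.4472, 0.077 , 0.0313, 0.4419, 0.0774]), 178)
now [ 0.3982  0.1906  0.2049 94.4145] t 42.62 w 0.0623 gf 0.0 F [-1.1 -0.3 -0.9]
(0.472, -0.067, 0.2, 94.5) -> [-1.345 -6.563  0.122 -0.009]
```

View pics/w15.png

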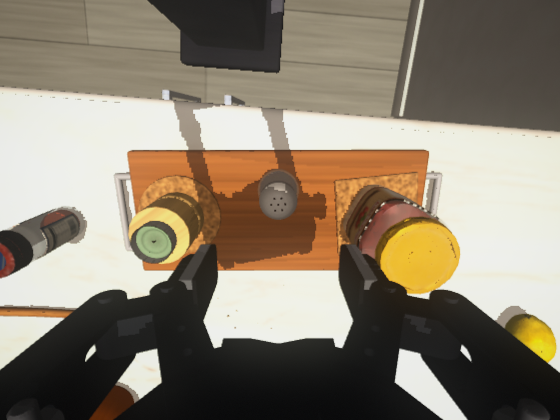

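The salt shaker stands between jar and block, but about 3 mm too far forward (39 mm from the line instead of 36). I regrip and nudge it back.

Request:
play_rows([
  [0,0,0.9,0,62],
  [0,0,2.0,0,62],
  [0,0,3.0,0,62],
  [0,0,3.6,0,62],
  [0,0,3.79,0,62],
])

```text
clock: 43.25
position: [0.3959, 0.1899, 0.0506]
ee_rot: [-0.003, -0.038, 0.999, -0.001]
contact_force: [0.5, -0.2, -0.4]
width: 0.0618
gripper_force: 0.0
```

Request:
play_rows([
  [0,0,0,0,52],
  [0,0,0,0,42],
  [0,0,0,0,34],
  [0,0,0,0,34],
  [0,0,-0.05,0,34],
])

```text
clock: 43.88
position: [0.3985, 0.1906, 0.0555]
ee_rot: [0.0, -0.039, 0.999, -0.0]
contact_force: [0.7, -0.3, -1.7]
width: 0.0377
gripper_force: 24.9
```

Request:
play_rows([
  [-0.03,0,-0.05,0,34],
  [-0.07,0,-0.05,0,34],
  [-0.07,0,-0.05,0,34],
  [-0.07,0,0.0,0,34],
  [-0.07,0,0.05,0,34],
])

```text
clock: 44.5
position: [0.4014, 0.191, 0.0541]
ee_rot: [-0.0, -0.039, 0.999, 0.0]
contact_force: [-5.5, -1.0, 23.4]
width: 0.0382
gripper_force: 28.3
```

Request:
play_rows([
  [0,0,0,0,34],
  [0,0,0,0,40],
  [0,0,0,0,46],
  [0,0,0,0,52],
  [0,0,0,0,62],
])

```text
clock: 45.12
position: [0.4013, 0.1909, 0.0531]
ee_rot: [-0.0, -0.038, 0.999, 0.0]
contact_force: [0.2, 0.1, 0.6]
width: 0.0623
gripper_force: 0.0
```

Request:
play_rows([
  [0,0,-0.3,0,62],
  [0,0,-1.2,0,62],
  [0,0,-2.4,0,62],
  [0,0,-3.6,0,62],
  [0,0,-3.8,0,62],
])

```text
clock: 45.75
position: [0.4035, 0.1916, 0.2095]
ee_rot: [0.004, -0.039, 0.999, 0.001]
contact_force: [-0.2, -0.3, 0.2]
width: 0.062
gripper_force: 0.0
```

```bash
python3 - <<'E'
from h import *
manip.get_image("side")
d=manip.get_image("wrist");np.savez("w16.npz",**d)
P=cloud(d);z=P[...,2]
def c(n,x,y,h,tol,R):
    m=(np.hypot(P[...,0]-x,P[...,1]-y)<R)&(abs(z-h)<tol);print(n,circ(d,m,h) if m.sum()>10 else None)
c("salt",.403,.191,.104,.008,.03);c("jar",.43,.308,.133,.006,.05);c("block",.448,.079,.083,.006,.045);c("spice",.472,-.067,.105,.006,.04)
go((.472,-.067,.2,94.5))
E
```

```text
salt (array([0.4012, 0.1904, 0.0165, 0.4015, 0.1901]), 1017)
jar (array([0.4296, 0.305 , 0.034 , 0.4283, 0.306 ]), 4691)
block (array([0.4474, 0.0798, 0.0304, 0.4423, 0.0834]), 1827)
spice (array([ 0.4717, -0.056 ,  0.0206,  0.4718, -0.0492]), 572)
now [ 0.4018  0.1911  0.2066 94.4142] t 45.85 w 0.0617 gf 0.0 F [ 0.5 -0.3  0.3]
(0.472, -0.067, 0.2, 94.5) -> [-1.252 -6.568  0.166 -0.009]
```

Request:
play_rows([
  [-0.2,-0.8,0,0,60],
  [-0.5,-2.1,0,0,60],
  [-0.8,-3.5,0,0,60],
  [-1.0,-4.8,0,0,60],
  [-1.24,-5.9,0,0,60],
])

```text
clock: 46.48
position: [0.4679, -0.0422, 0.2035]
ee_rot: [-0.002, -0.038, 0.999, 0.001]
contact_force: [-0.5, 0.6, 0.5]
width: 0.06
gripper_force: 0.0
```

Request:
play_rows([
  [0,-0.5,0,0,60],
  [0,-0.67,0,0,60],
  [0,-0.67,0,0,60],
  [0,-0.67,0,0,60],
])

```text
clock: 46.98
position: [0.4706, -0.0662, 0.2049]
ee_rot: [-0.0, -0.039, 0.999, 0.0]
contact_force: [0.6, 0.3, 0.4]
width: 0.0598
gripper_force: 0.0
```

```bash
python3 - <<'E'
from h import *
d=manip.get_image("wrist");np.savez("w17.npz",**d)
P=cloud(d);z=P[...,2];m=(np.hypot(P[...,0]-.4715,P[...,1]+.067)<.04)&(abs(z-.105)<.006);print(circ(d,m,.105))
go((.4715,-.067,.065,94.5))
E
```

```text
(array([ 0.4723, -0.0647,  0.0203,  0.4721, -0.0649]), 1655)
now [ 4.70700e-01 -6.62000e-02  2.05100e-01  9.44825e+01] t 47.02 w 0.0599 gf 0.0 F [0.8 0.8 0.6]
(0.4715, -0.067, 0.065, 94.5) -> [-1.900e-02 -2.100e-02  3.502e+00 -2.000e-03]
```

Request:
play_rows([
  [-0.02,0,0.8,0,60],
  [-0.02,0,1.7,0,60],
  [-0.02,0,2.6,0,60],
  [-0.02,0,3.2,0,60],
  [-0.02,0,3.5,0,60],
])

```text
clock: 47.65
position: [0.4711, -0.0662, 0.0642]
ee_rot: [-0.001, -0.039, 0.999, 0.0]
contact_force: [0.7, -0.2, -0.3]
width: 0.0601
gripper_force: 0.0
```

Request:
play_rows([
  [0,0,0,0,60],
  [0,0,0,0,50],
  [0,0,0,0,40],
  [0,0,0,0,34],
  [0,0,0,0,34],
], newtons=30)

```text
clock: 48.28
position: [0.4727, -0.0672, 0.0663]
ee_rot: [0.001, -0.038, 0.999, -0.0]
contact_force: [0.5, 1.1, 6.5]
width: 0.0397
gripper_force: 30.5
```

Request:
play_rows([
  [0,0,0,0,34],
  [0,0,-0.2,0,34],
  [0,0,-0.8,0,34],
  [0,0,-1.7,0,34],
  [0,0,-2.6,0,34],
])

```text
clock: 48.9
position: [0.4713, -0.0673, 0.1703]
ee_rot: [-0.0, -0.038, 0.999, -0.0]
contact_force: [0.8, 0.0, -1.2]
width: 0.0404
gripper_force: 30.3
```

Request:
play_rows([
  [0,0,-0.6,0,34],
  [0,0,-1.0,0,34],
  [0,0,-1.0,0,34],
  [0,0,-1.0,0,34],
])

```text
clock: 49.4
position: [0.4711, -0.0671, 0.2085]
ee_rot: [-0.001, -0.038, 0.999, 0.0]
contact_force: [0.4, -0.5, -1.2]
width: 0.0405
gripper_force: 30.3
```

```bash
python3 - <<'E'
from h import *
d=manip.get_image("wrist");np.savez("w18.npz",**d)
s=manip.get_state();p=s["position"];a=np.radians(94.45);t=np.array([-np.sin(a),np.cos(a)])
P=cloud(d)
for r in range(200,340,10): print(r,((P[r,277,:2]-p[:2])@t*1e3).round(1),((P[r,277,2]-p[2])*1e3+65).round(1))
go((.4749,.197,.2,94.5))
E
```

```text
200 18.9 19.9
210 18.9 42.1
220 18.9 60.0
230 18.9 74.3
240 19.5 88.0
250 19.6 98.4
260 17.3 102.6
270 12.9 102.4
280 9.2 103.5
290 5.1 104.0
300 0.7 104.2
310 -4.4 103.5
320 -9.1 103.5
330 -13.5 104.0
now [ 4.71000e-01 -6.71000e-02  2.08300e-01  9.44062e+01] t 49.45 w 0.0403 gf 30.3 F [-1.1  0.1 -2.1]
(0.4749, 0.197, 0.2, 94.5) -> [-0.604  6.575  0.208 -0.009]
```

Request:
play_rows([
  [-0.1,0.8,0,0,34],
  [-0.2,1.8,0,0,34],
  [-0.3,2.9,0,0,34],
  [-0.4,4.0,0,0,34],
  [-0.5,5.1,0,0,34],
])

```text
clock: 50.08
position: [0.4754, 0.139, 0.2082]
ee_rot: [-0.001, -0.038, 0.999, -0.0]
contact_force: [0.9, -0.3, -1.5]
width: 0.0406
gripper_force: 30.3
```

Request:
play_rows([
  [-0.05,0.9,0,0,34],
  [-0.08,1.35,0,0,34],
  [-0.085,1.45,0,0,34],
  [-0.085,1.45,0.2,0,34],
  [-0.085,1.45,0.8,0,34],
])

```text
clock: 50.7
position: [0.4761, 0.1947, 0.1776]
ee_rot: [0.001, -0.038, 0.999, -0.0]
contact_force: [0.9, 0.3, -0.8]
width: 0.04
gripper_force: 30.5
```

Request:
play_rows([
  [0,0,0.8,0,34],
  [0,0,1.5,0,34],
  [0,0,2.0,0,34],
  [0,0,2.25,0,34],
  [0,0,2.25,0,34],
])

```text
clock: 51.32
position: [0.4747, 0.1949, 0.0868]
ee_rot: [-0.001, -0.038, 0.999, -0.0]
contact_force: [0.1, 0.7, -1.1]
width: 0.0405
gripper_force: 30.4
```

Request:
play_rows([
  [0,0,0.03,0,34],
  [0,0,0.07,0,34],
  [0,0,0.07,0,34],
  [0,0,0.07,0,34],
])

```text
clock: 51.82
position: [0.4751, 0.1959, 0.0848]
ee_rot: [0.0, -0.039, 0.999, 0.0]
contact_force: [-0.2, -0.4, -0.6]
width: 0.0404
gripper_force: 30.4
```

Request:
play_rows([
  [0,0,0.03,0,34],
  [0,0,0.04,0,34],
  [0,0,0.04,0,34],
])

```text
clock: 52.2
position: [0.4757, 0.1965, 0.0841]
ee_rot: [0.001, -0.038, 0.999, 0.001]
contact_force: [-0.8, 0.8, 6.4]
width: 0.0404
gripper_force: 29.3
```

Request:
play_rows([
  [0,0,0,0,41],
  [0,0,0,0,44],
  [0,0,0,0,48],
  [0,0,0,0,54],
  [0,0,0,0,62],
])

```text
clock: 52.82
position: [0.4749, 0.1957, 0.0827]
ee_rot: [-0.0, -0.038, 0.999, -0.0]
contact_force: [-0.4, -0.1, 0.3]
width: 0.0619
gripper_force: 0.0
```

Request:
play_rows([
  [0,0,-0.3,0,62],
  [0,0,-1.0,0,62],
  [0,0,-2.0,0,62],
  [0,0,-3.1,0,62],
  [0,0,-3.6,0,62],
])

```text
clock: 53.45
position: [0.4763, 0.1962, 0.2306]
ee_rot: [0.003, -0.039, 0.999, 0.001]
contact_force: [0.0, 0.6, 0.1]
width: 0.0619
gripper_force: 0.0
```

Request:
play_rows([
  [0.5,0,0,0,62],
  [1.3,0,0,0,62],
  [1.9,0,0,0,62],
  [1.9,0,0,0,62],
  [1.9,0,0,0,62],
])

```text
clock: 54.08
position: [0.3991, 0.19, 0.2266]
ee_rot: [0.0, -0.039, 0.999, -0.0]
contact_force: [0.0, -1.2, -0.4]
width: 0.0621
gripper_force: 0.0
```

```bash
python3 - <<'E'
from h import *
d=manip.get_image("wrist");np.savez("w19.npz",**d)
P=cloud(d);z=P[...,2];C={}
for n,x,y,h,tol,R in (("salt",.403,.191,.104,.008,.03),("spice",.475,.196,.123,.006,.035),("jar",.43,.308,.133,.006,.05),("block",.448,.079,.083,.006,.045)):
    m=(np.hypot(P[...,0]-x,P[...,1]-y)<R)&(abs(z-h)<tol);C[n]=circ(d,m,h)[0] if m.sum()>10 else None;print(n,C[n])
b,j=C["block"][:2],C["jar"][:2];u=(j-b)/np.linalg.norm(j-b);nn=np.array([u[1],-u[0]])
for k in("salt","spice"):
    v=C[k][:2]-(b+j)/2;print(k,"along",v@u,"across",v@nn)
cv2.imwrite("pics/w19.png",d["img"][...,::-1]);go((.3,.2,.25,94.5))
E
```

```text
salt [0.4015 0.1903 0.0161 0.4015 0.1902]
spice [0.4738 0.1981 0.021  0.4736 0.1976]
jar [0.4296 0.3055 0.0336 0.4285 0.3062]
block [0.4476 0.0798 0.0306 0.4425 0.0833]
salt along 0.0006068679692671068 across -0.037169398855347056
spice along 0.0026343692244743698 across 0.035521860857634466
now [ 0.3996  0.19    0.2267 94.4109] t 54.12 w 0.0621 gf 0.0 F [ 0.7 -0.2  0.3]
(0.3, 0.2, 0.25, 94.5) -> [ 2.464  0.44  -0.583 -0.009]
```

View pics/w19.png

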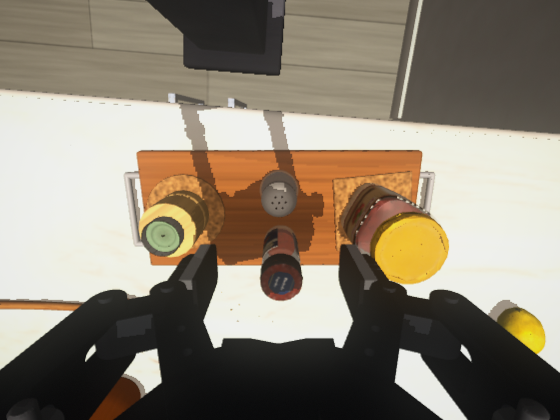

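All five things stand upright. The salt shaker at (279,195) and the spice jar at (281,265) are in line midway between block and jar, about 30 mm apart, and the gripper is clear. I hand in.

```bash
python3 -c "
from rig import manip
print(manip.sign_off())"
```

```text
the job is handed in; nothing more can be done
None
```

I set out the board as asked and handed the job in at 54 s. By my last camera measurements everything is upright, the block is about 1.5 mm and the tea light about 2 mm off centre, and the salt–spice gap is about 30 mm with both within 3 mm of the midpoint; I did not touch the tin, but my first grip on the jam jar had the finger links (knuckles) above the pads on its lid at about 60 N, so I set it down and regripped.

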